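# Gauge a blind bore with a depth rod and set the cursor to the reading

### The arm

A 7-joint arm with a two-finger parallel gripper is mounted at the origin on a cart in front of the work surface, level with it; the furniture and walls round the work are solid. World frame = base frame: x ahead of the robot, y to its left, z up, the work surface at z = 0. Lengths are in m, angles in rad, forces in N, time in s.
With the tool pointing down it reaches from about 0.4 to 0.875 m from the base axis. Payload 19.3 kg.
Tool frame: the origin (TCP) lies midway between the tips of the shut fingers; the grasp point (between the pads) lies 19 mm behind it; z points along the fingers, y is the direction in which the jaws open and shut (so a half turn about z gives the same grasp; the last joint's range is limited). The gripper opens to 85 mm and grips with 20 to 120 N. Pads are 22 mm wide; open, the fingers measure 114 mm over their backs; the gripper's body (76 mm by 85 mm) begins 54 mm behind the grasp point. The pads swing forward as they close: fully open they stand 13 mm farther back than shut.
Start: joints at [1.164, 0.521, -0.036, 1.599, 0.021, 1.021, -0.113], TCP at [0.207, -0.59, 0.192] pointing down, gripper open.
Joint ranges: [-2.91, 2.91], [-0.3, 2.13], [-1.5, 1.42], [0.17, 2.43], [-1.26, 4.41], [0.16, 1.93], [-2.52, 2.52]. Speed limits (rad/s): [1.89, 1.89, 2.39, 2.39, 3.01, 3.01, 3.01].

### API

Orientations are given as [roll, pitch, yaw] about the fixed x, y, z axes, in that order (R = Rz(yaw) Ry(pitch) Rx(roll)).
In Python, from workcell import bot gives the robot as it stands.
- The arm moves only by the tool servo_tool, never from a script. Its argument "plan" is a list of rows, each a list of 5 numbers: the shift along the world's x, y, z in mm, then the turn about the world's z in rad, then the gripper's target within -1 to 1 (shut at 1, half-way at 0, fully open at -1). In form: [[tx, ty, tz, yaw, jaw], ...]. A call has exactly 10 rows; each row is the pose to reach, as a shift and turn from the pose commanded when the call began; what a row does not reach only later rows make up. A row lasts 1/12 s, in which the tool goes at most 41.7 mm and 7.16 degrees, less where a joint would pass 70% of its speed; a pose out of reach is approached as far as the arm can. A call with a gripper value outside its range is refused whole. The fingers move at their own pace and stop on an object; "squeeze" is the grip in N (left out, the last holds). Time passes only in rows, so rows that repeat a pose let the fingers close, or fill a call up. It gives the time, the measured TCP pose, the force and the opening at its end, in the units of the state.
- bot.observe(): the state, without advancing time (a new reading comes with each control period).
- bot.grab_frame(name): name is "side" or "top"; returns the picture (420x560x3 uint8, blue, green, red); there is no depth.
- bot.calibration(name): a dict with "fx", "fy", "cx", "cy" (pixels), "k1" (the pictures are not rectified: a ray, as slopes to the right and down, at radius r is drawn at 1 + k1 r^2 times it, then the intrinsics apply), "T" (4x4, takes a point from camera to world coordinates). Camera axes: x right, y down, z forward; pixel columns grow to the right and rows downward; lengths in m; the calibration is good to about 2 mm. A picture is of the moment at which its call begins. calibration takes no time and is no camera call.
- bot.job_done(): hands the job in, once; it reports no verdict.
The state is a dict: "clock": time; "qpos": joint angles; "qd": joint speeds; "joint_efforts": joint torques, N m; "position": TCP position; "tool_rot": TCP orientation; "force": force on the tool from outside, world axes, zero at the start; "moment": the same for the moment, N m; "grip_width": finger opening in m.
Only numpy, scipy, OpenCV 4.12 (cv2) and the standard library are available. Lean on these libraries where they do the work, as an engineer would, in place of code of your own. Each camera call takes 0.05 s, during which the arm holds its last target.

### The job

Gauge the blind hole in the steel block of the fixture: take the depth rod from its rack, lay it in the fixture's two V rests and slide it into the hole until it touches bottom. With the rod fully home, slide the cursor along its rail until its red pointer is level with the rod's free end, and leave it there; then draw the rod out and lay it back in both V rests of its rack, about centred. Do not disturb the bushing, the vial or the marker.

Things in the scene. Friction and masses are not known exactly. Their poses are not given: they have to be found in the camera images.
- fixture: Fixed gauging fixture: grey base plate 145 x 350 mm, top at z 10 mm, x -110..35, long in y. Origin on the bench, z up; the gauging axis runs above it along its y at x = 0, 40 mm high. At the +y end a bored steel block (x +-35 with clamp straps, y 70..169, 66 mm high). Two aluminium V rests at y 46..66 and -95..-75, between which the rod is free for the fingers. Cursor rail along y at x = -85.
- v_mid (a point): Point on the gauging axis midway between the two V rests (fixture y = -15 mm), 40 mm above the bench; axes parallel to the fixture's. Each V rest is 20 mm long, a 90 degree groove open upward, 37 mm wide inside at its top (51 mm above the bench). A rod lying in both is centred on the gauging axis and slides freely along it.
- bore_mouth (a point): Centre of the hole's mouth, in the block's face that looks along the fixture's -y (fixture y = 70 mm), 40 mm above the bench. The hole is 14 mm wide with a 2 mm chamfer and runs along the fixture's +y. It is blind, with a flat bottom 30 to 58 mm behind the mouth; the depth differs every time and has to be found with the rod.
- rod: Loose depth rod of ground steel, 12 mm diameter, 210 mm long, 0.18 kg, with brass rings in its middle; both ends are alike. Origin at its middle on its axis; its length runs along its own y. Starts lying in its rack.
- rack: Rod rack, fixed: wooden base 60 x 160 x 8 mm, long in its y, with two blue V rests (18 mm long, 90 degree grooves, 37 mm wide at the top, top at 51 mm) centred at y = +-60 mm. Origin on the bench under its centre, z up. A rod laid in it has its axis above the rack's y axis, 40 mm above the bench, its middle near y = 0; between the rests it is free for the fingers.
- cursor (a joint): Position of the cursor on its rail in m, 0 to 0.09, growing along the fixture's +y (toward the block). It stands at the rod's free end when the rod's outer end and the red line have the same y in the fixture. Moves with about 2 N and stays where it is left.
- cursor_line (a point): The cursor's red line: a thin upright red pointer 3 mm thick in y, up to 47 mm high. This point lies on its middle plane, at the height of the gauging axis and 15 mm from it on the -x side, so that it passes beside the rod without touching. Its fixture y is -145 mm + joint value. Axes parallel to the fixture's.
- cursor_tab (a point): Middle of the cursor's black ribbed thumb tab, the place to grip it from above: 14 mm in fixture x, 24 mm in y, standing from 32 to 68 mm above the bench; this point is 55 mm high and has the same fixture y as the red line. The carriage under it is 24 x 26 mm, top at 32 mm. The red arm leads from it toward the rod at 23..30 mm height.
- bushing: Loose bronze bushing, 36 mm diameter, 30 mm high, a bystander standing beyond the fixture. Origin under its centre.
- vial: Loose white sample vial with blue cap, 27 mm diameter, 52 mm high, a bystander standing beyond the fixture. Origin under its centre.
- marker: Loose black marker, 15 x 124 x 15 mm, a bystander lying to the right of the fixture. Origin under its centre, length along its y.

How it is judged:
By the outcome, as a careful person would: the job done as asked, in the order asked, and still so for the second after the job is handed in, with the robot touching nothing.
It also fails if it takes over 72 s, if anything falls off the work surface, if the arm or the gripper's body presses on something with over 40 N, if the wrist force passes 120 N, or if a joint passes its speed limit or range.

## Working session

There is one attempt and no reset: what is moved stays moved. The work goes in short steps, Python scripts to look and compute and a tool call to move; the robot and the scene stay as the last step left them, time stands still between calls to the robot, and variables do not carry over. Pictures are saved under pics/ and viewed, and the job is handed in when it is done.

Besides the shell and the picture viewer there is one more tool, called after "Emit:" as name([rows], argument=value, ...), one row to a line, values as JSON. servo_tool: Moves the arm, as the interface text tells. Its arguments: {"type":"object","properties":{"plan":{"type":"array","items":{"type":"array","items":{"type":"number"}}},"squeeze":{"type":"number"}},"required":["plan"]}

```bash
ls; mkdir -p pics
python3 - <<'E'
from workcell import bot
import cv2
print(bot.observe())
for n in("side","top"):
    im=bot.grab_frame(n);cv2.imwrite(f"pics/{n}0.png",im);print(n,bot.calibration(n))
E
```

```text
pics
{'clock': 0.0, 'qpos': array([ 1.16378545,  0.5220055 , -0.03635173,  1.60002352,  0.02117857,
        1.02108831, -0.11278031]), 'qd': array([-7.13385150e-04, -2.11378655e-03, -5.40312702e-04, -1.43683230e-03,
        1.72852891e-05, -2.89806011e-04, -6.06584939e-04]), 'joint_efforts': array([-1.15735758e-03, -9.27108979e+01,  1.97947450e+00, -3.69934237e+01,
        1.78293331e-02,  8.21276248e-03, -4.43189106e-05]), 'position': array([ 0.2064019 , -0.58952141,  0.19172522]), 'tool_rot': array([-3.14045300e+00,  5.14015312e-05,  3.36830795e-01]), 'force': array([-0.19806252,  0.39450083, -0.72840777]), 'moment': array([ 0.02851761, -0.04508113, -0.00815912]), 'grip_width': 0.0851662793499102}
side {'fx': 485.7268681731305, 'fy': 485.7268681731305, 'cx': 280.9959628921775, 'cy': 212.74370083930464, 'k1': -0.16747378453525258, 'T': array([[-0.60624108,  0.44595439, -0.6584804 ,  1.33768348],
       [ 0.79516847,  0.35382597, -0.4924574 ,  0.5241261 ],
       [ 0.01337393, -0.82215075, -0.56911271,  0.70530923],
       [ 0.        ,  0.        ,  0.        ,  1.        ]])}
top {'fx': 492.91233853881783, 'fy': 492.91233853881783, 'cx': 279.4550153378247, 'cy': 206.29688338073302, 'k1': -0.1653585412074209, 'T': array([[ 2.60588259e-02, -9.89051356e-01,  1.45252719e-01,
         3.74505424e-01],
       [-9.99653329e-01, -2.63290212e-02,  6.22223920e-05,
        -3.89818230e-02],
       [ 3.76282079e-03, -1.45203986e-01, -9.89394584e-01,
         1.36442165e+00],
       [ 0.00000000e+00,  0.00000000e+00,  0.00000000e+00,
         1.00000000e+00]])}
```

View pics/side0.png

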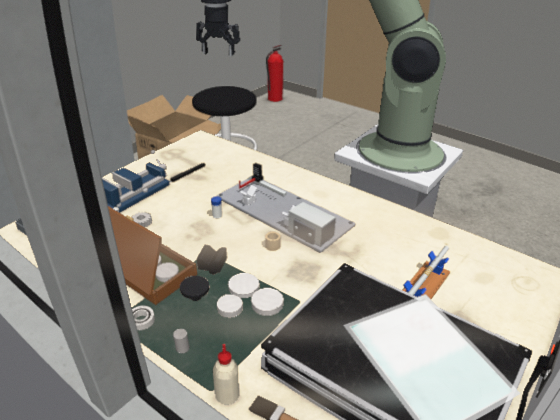

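View pics/top0.png

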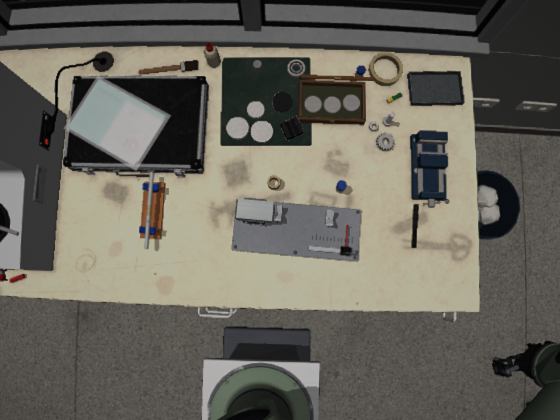

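The top view shows the rod in its rack at about (152,210), the fixture at (297,230) with the block at its left end, and the cursor near (347,243). The bushing is at (275,183), the vial at (342,186) and the marker at (415,226). I'll enlarge these areas to measure them.

```bash
cat > h.py <<'E'
import numpy as np,cv2
from workcell import bot
def K(c):return np.array([[c['fx'],0,c['cx']],[0,c['fy'],c['cy']],[0,0,1]])
def proj(c,P):
    T=np.linalg.inv(c['T']);P=np.atleast_2d(np.asarray(P,float))
    return cv2.projectPoints(P,cv2.Rodrigues(T[:3,:3])[0],T[:3,3],K(c),np.array([c['k1'],0,0,0]))[0][:,0]
def unproj(c,uv,z):
    n=cv2.undistortPoints(np.array(uv,float).reshape(-1,1,2),K(c),np.array([c['k1'],0,0,0]))[:,0]
    d=np.c_[n,np.ones(len(n))]@c['T'][:3,:3].T;o=c['T'][:3,3]
    return o+d*((z-o[2])/d[:,2])[:,None]
def crop(im,x0,y0,w,h,s,name):
    cv2.imwrite(name,cv2.resize(im[y0:y0+h,x0:x0+w],None,fx=s,fy=s,interpolation=cv2.INTER_CUBIC))
E
python3 - <<'E'
from h import *
t=cv2.imread('pics/top0.png');s=cv2.imread('pics/side0.png')
crop(t,225,190,145,80,5.5,'pics/tf.png');crop(t,120,160,70,95,6,'pics/tr.png');crop(s,210,150,150,105,5.3,'pics/sf.png');crop(s,390,235,75,75,7,'pics/sr.png')
E
```

```text
(no output)
```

View pics/tf.png

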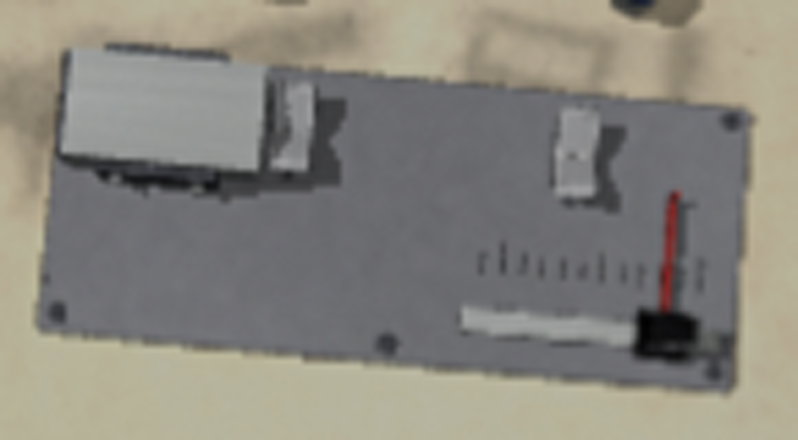

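View pics/tr.png

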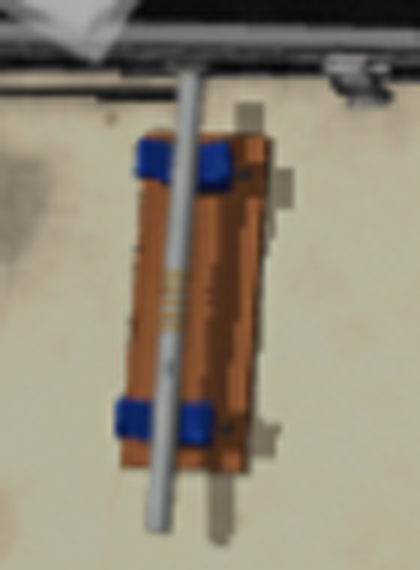

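View pics/sf.png

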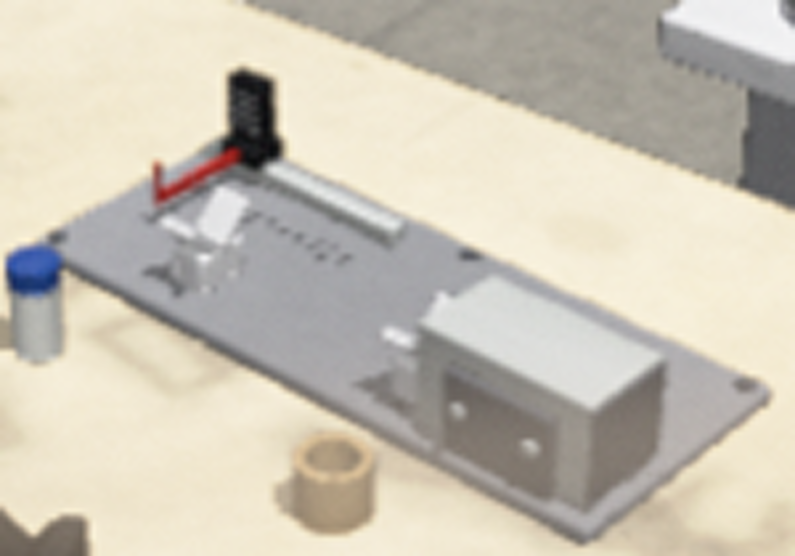

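View pics/sr.png

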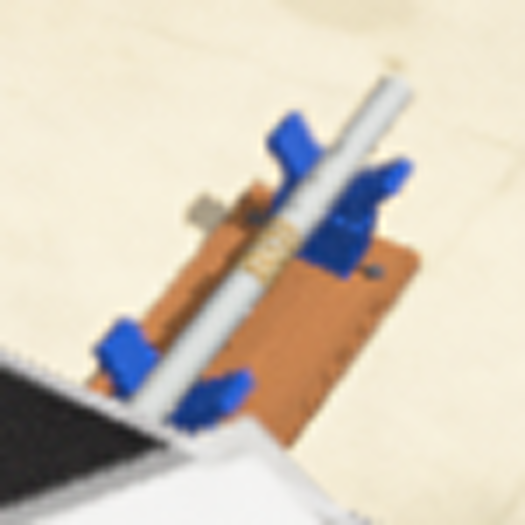

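```bash
cat > fit.py <<'E'
from h import *
from scipy.optimize import least_squares
ct=bot.calibration('top');cs=bot.calibration('side')
def px(p,s,o):return (np.array(p)+.5)/s-.5+np.array(o)
def F(p,q):
    c,s=np.cos(p[2]),np.sin(p[2]);q=np.array(q,float)
    return np.array([p[0]+c*q[0]-s*q[1],p[1]+s*q[0]+c*q[1],q[2]])
obs=[(ct,px(a,5.5,(225,190)),q) for a,q in [((38,331),(-.11,.175,.01)),((749,106),(.035,-.175,.01)),((734,389),(-.11,-.175,.01)),((677,193),(-.015,-.145,.047))]]
obs+=[(cs,px(a,5.3,(210,150)),q) for a,q in [((769,393),(-.11,.175,.01)),((583,535),(.035,.175,.01)),((47,240),(.035,-.175,.01)),((157,165),(-.015,-.145,.047))]]
def res(p,v=None):
    return np.concatenate([proj(c,F(p,q))[0]-u for c,u,q in obs])
for sel in (obs[:4],obs[4:],obs):
    allo=obs;obs=sel
    r=least_squares(res,[.4,-.07,-.05],loss='soft_l1');print(r.x,res(r.x).round(1));obs=allo
p=r.x
print('v_mid',F(p,(0,-.015,.04)),'mouth',F(p,(0,.07,.04)),'tab',F(p,(-.085,-.145,.055)))
# rod ends, z=.04 axis
a=px([(188,71),(158,530)],6,(120,160));print('rod ends top (z.046)',unproj(ct,a,.045))
b=px([(395,85)],7,(390,235));print('rod end side',unproj(cs,b,.043))
print('rings',unproj(ct,px([(173,301)],6,(120,160)),.045),unproj(cs,px([(270,248)],7,(390,235)),.045))
E
python3 fit.py
```

```text
[ 0.54787125 -0.08933814 -0.05840211] [-0.8  0.3  0.1 -0.2 -0.5  0.4  3.3 -0.6]
[ 0.5489728  -0.0866257  -0.09481158] [ 2.3  0.3  0.2  0.7 -0.9 -1.2 -0.7 -1.9]
[ 0.5495951  -0.0884946  -0.07217339] [-1.5 -1.3 -0.1  0.1 -1.4  0.6  2.9 -0.5  1.6 -1.   0.7 -0.1 -2.4 -0.6
 -2.4 -1.7]
v_mid [ 0.54851344 -0.10345555  0.04      ] mouth [ 0.55464285 -0.01867683  0.04      ] tab [ 0.45436033 -0.2269877   0.055     ]
rod ends top (z.046) [[0.65621727 0.31901609 0.045     ]
 [0.44479326 0.3193906  0.045     ]]
rod end side [[0.44817926 0.32086813 0.043     ]]
rings [[0.54914635 0.31880967 0.045     ]] [[0.5497231  0.32060222 0.045     ]]
```

```bash
cat > fit2.py <<'E'
exec(open('fit.py').read().split('for sel')[0])
def T(a,q):return (ct,px(a,5.5,(225,190)),q)
def S(a,q):return (cs,px(a,5.3,(210,150)),q)
obs=[o for i,o in enumerate(obs) if i not in (3,7)]
ptr=[T((677,193),.047),S((157,165),.047)]
def res(p):
    r=[proj(c,F(p,q))[0]-u for c,u,q in obs]
    r+=[proj(c,F(p,(-.015,-.145+p[3],q)))[0]-u for c,u,q in ptr]
    return np.concatenate(r)
r=least_squares(res,[.55,-.09,-.06,0],loss='soft_l1',x_scale=[.01,.01,.01,.01]);p=r.x;print(p,res(p).round(1))
print('v_mid',F(p,(0,-.015,.04)),'mouth',F(p,(0,.07,.04)),'tab',F(p,(-.085,-.145+p[3],.055)))
np.save('fix.npy',p)
t=cv2.resize(cv2.imread('pics/top0.png'),None,fx=6,fy=6,interpolation=cv2.INTER_CUBIC);s=cv2.resize(cv2.imread('pics/side0.png'),None,fx=6,fy=6,interpolation=cv2.INTER_CUBIC)
def line(a,b,col,f=F):
    for im,c in((t,ct),(s,cs)):
        u=proj(c,[f(p,np.array(a)+(np.array(b)-a)*k) for k in np.linspace(0,1,20)])
        cv2.polylines(im,[((u+.5)*6-.5).round().astype(int)],False,col,1)
def rect(x0,x1,y0,y1,z,col,f=F):
    q=[(x0,y0,z),(x1,y0,z),(x1,y1,z),(x0,y1,z),(x0,y0,z)]
    for a,b in zip(q,q[1:]):line(a,b,col,f)
rect(-.11,.035,-.175,.175,.01,(0,255,0));rect(-.0185,.0185,.046,.066,.051,(255,0,255));rect(-.0185,.0185,-.095,-.075,.051,(255,0,255))
rect(-.03,.03,.07,.169,.066,(255,255,0));rect(-.092,-.078,-.157+p[3],-.133+p[3],.068,(0,255,255));line((-.015,-.145+p[3],.03),(-.015,-.145+p[3],.047),(0,255,255))
line((0,-.17,.04),(0,.07,.04),(0,0,255))
cv2.imwrite('pics/tfo.png',t[190*6:270*6,230*6:362*6]);cv2.imwrite('pics/sfo.png',s[160*6:255*6,218*6:355*6])
E
python3 fit2.py
```

```text
[ 0.54940515 -0.09041364 -0.0694019   0.01056159] [-0.7 -1.   0.6  0.  -0.6  0.5  1.  -1.4  0.2 -0.6 -3.  -0.8 -0.2 -0.9
 -0.2 -0.5]
v_mid [ 0.54836496 -0.10537753  0.04      ] mouth [ 0.55425939 -0.02058215  0.04      ] tab [ 0.45528698 -0.21863398  0.055     ]
```

View pics/tfo.png

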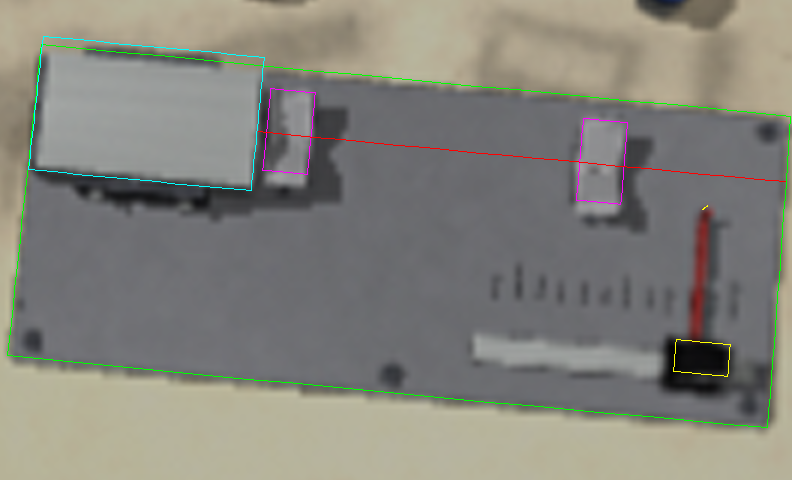

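View pics/sfo.png

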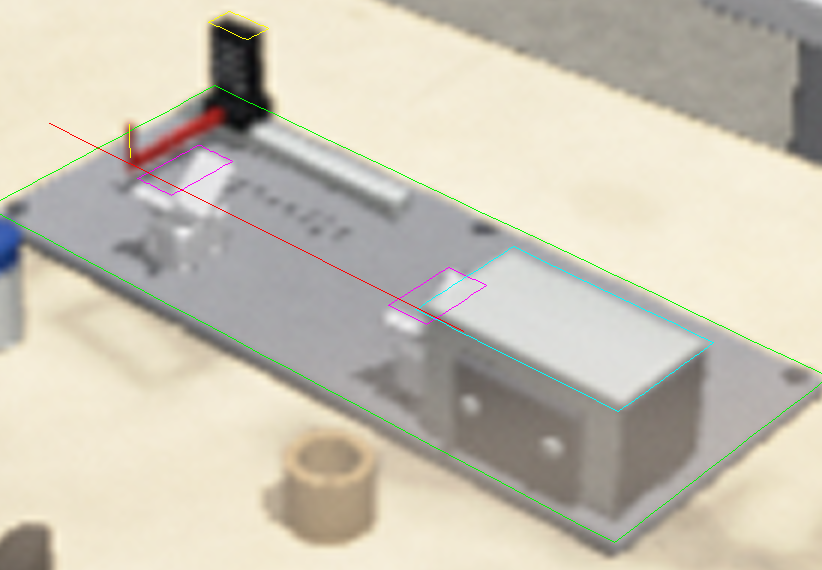

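Both views put the rod at about (0.550, 0.320), lying along world x. The fixture yaw is about -0.07 rad, and the top-view overlay suggests the axis lies about 2 mm further toward -x. I'll move over the rod now, turning to yaw ≈ π to keep the wrist within range.

Emit:
servo_tool([
  [29,24,0,0.12,-1],
  [58,48,0,0.24,-1],
  [87,72,0,0.36,-1],
  [116,96,0,0.48,-1],
  [145,120,0,0.6,-1],
  [174,144,0,0.72,-1],
  [203,168,0,0.84,-1],
  [232,192,0,0.96,-1],
  [261,216,0,1.08,-1],
  [290,240,0,1.2,-1],
])

```text
clock: 0.93
position: [0.4975, -0.3485, 0.1922]
tool_rot: [-3.141, -0.0, 1.543]
force: [0.1, -0.6, -0.1]
grip_width: 0.0856
```

Emit:
servo_tool([
  [8,39,0,0.12,-1],
  [16,78,0,0.24,-1],
  [24,117,0,0.36,-1],
  [32,156,0,0.48,-1],
  [40,195,0,0.6,-1],
  [48,234,0,0.72,-1],
  [56,273,0,0.84,-1],
  [64,312,0,0.96,-1],
  [72,351,0,1.08,-1],
  [80,390,0,1.2,-1],
])

```text
clock: 1.77
position: [0.5764, 0.0418, 0.1922]
tool_rot: [-3.141, -0.0, 2.742]
force: [1.9, -0.5, 0.1]
grip_width: 0.0854
```

Emit:
servo_tool([
  [-3,40,0,0.1,-1],
  [-6,80,0,0.2,-1],
  [-9,120,0,0.3,-1],
  [-13,160,0,0.4,-1],
  [-17,200,0,0.4,-1],
  [-21,240,0,0.4,-1],
  [-27,280,0,0.4,-1],
  [-27,280,-30,0.4,-1],
  [-27,280,-60,0.4,-1],
  [-27,280,-60,0.4,-1],
])

```text
clock: 2.6
position: [0.5471, 0.3189, 0.1271]
tool_rot: [-3.138, -0.006, 3.138]
force: [-0.3, -1.5, -1.2]
grip_width: 0.0853
```

Run:
```python
from h import *
o=bot.observe();print(o['position'],o['tool_rot'],o['qpos'])
t=bot.grab_frame('top');s=bot.grab_frame('side')
crop(t,110,150,100,110,5,'pics/t1.png');crop(s,370,200,110,110,5,'pics/s1.png')
```

```text
[0.54714881 0.31887488 0.12707544] [-3.13764135 -0.00581722  3.13833377] [-0.12723174  0.7210153  -0.78142444  1.60165768  0.55953117  1.06312571
  0.50071886]
```

View pics/s1.png

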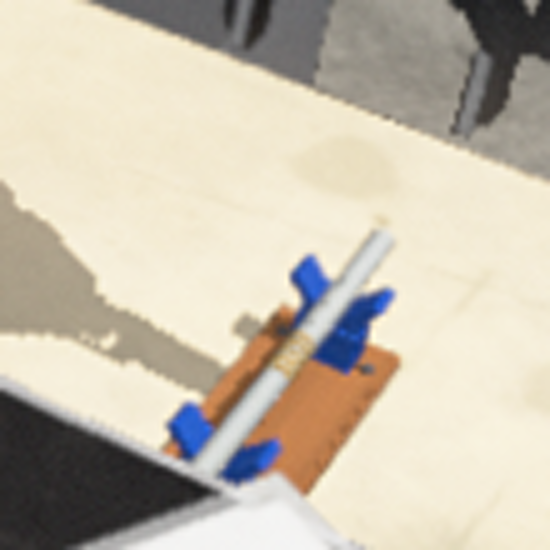

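View pics/t1.png

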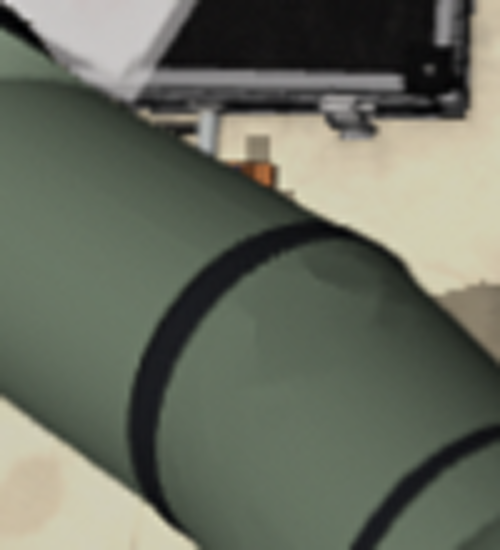

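Run:
```python
from h import *
cs=bot.calibration('side');o=bot.observe();print(o['clock'],o['position'])
P=o['position']
print(proj(cs,[P,P+[0,.043,.013],P+[0,-.043,.013],[.55,.32,.04]]), [370,200])
s=bot.grab_frame('side')
cv2.imwrite('pics/s2.png',cv2.resize(s[60:360,200:560],None,fx=2,fy=2))
```

```text
2.7 [0.54924232 0.31971431 0.13217538]
[[436.15603106 236.57258253]
 [457.82399703 239.51199867]
 [417.64003279 223.40776195]
 [427.36809105 271.75272749]] [370, 200]
```

View pics/s2.png

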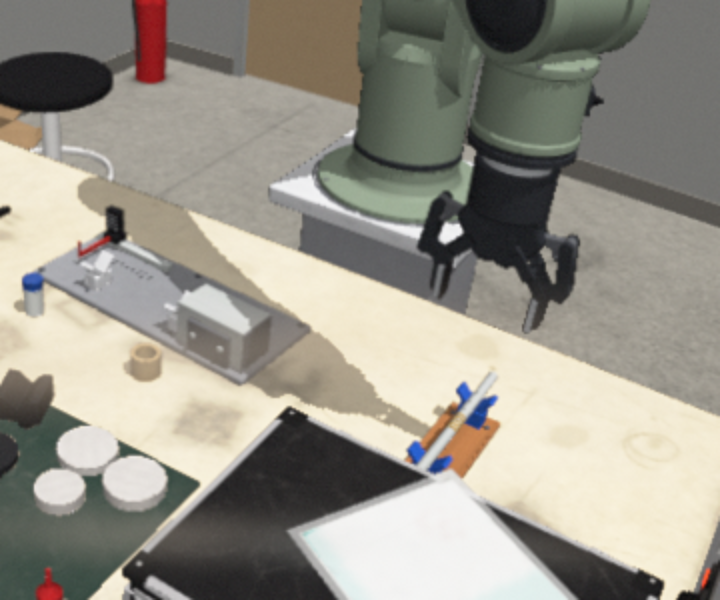

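Run:
```python
from h import *
from scipy.optimize import least_squares
cs=bot.calibration('side')
s=bot.grab_frame('side');crop(s,390,130,110,110,6,'pics/s3.png');o=bot.observe();print(o['position'],o['tool_rot'])
for u in [(420,207),(465,224),(442.5,215.5)]:
  for y in (.27,.32,.37):
    r=least_squares(lambda v:proj(cs,[v[0],y,v[1]])[0]-u,[.55,.13]);print(u,y,r.x)
```

```text
[0.55028686 0.32022613 0.13402247] [3.14060323e+00 1.35921747e-03 3.13593616e+00]
(420, 207) 0.27 [0.53499765 0.17449006]
(420, 207) 0.32 [0.69292827 0.27893017]
(420, 207) 0.37 [0.85085889 0.38337029]
(465, 224) 0.27 [ 0.05444166 -0.14212594]
(465, 224) 0.32 [0.30692297 0.02460924]
(465, 224) 0.37 [0.55940429 0.19134441]
(442.5, 215.5) 0.27 [0.34634882 0.05011922]
(442.5, 215.5) 0.32 [0.54139661 0.17902963]
(442.5, 215.5) 0.37 [0.7364444  0.30794005]
```

View pics/s3.png

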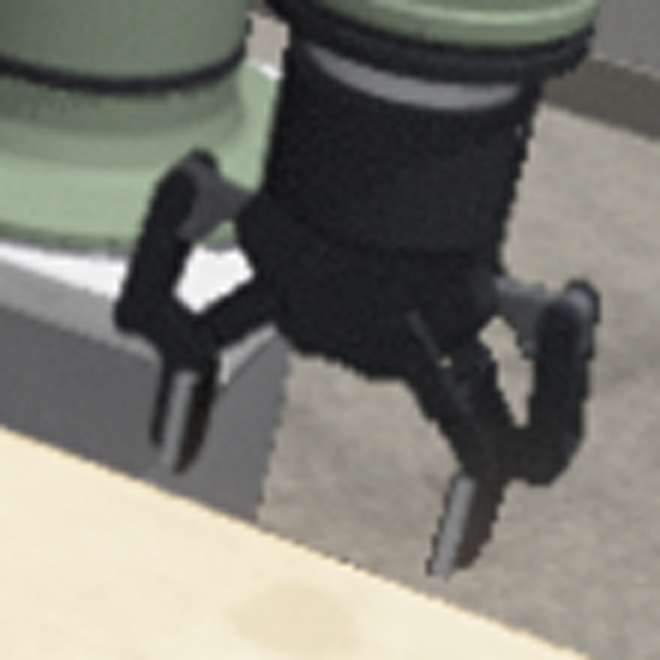

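Run:
```python
from h import *
cs=bot.calibration('side')
for z in (.134,.147,.18,.207,.25,.28): 
  print(z,((proj(cs,[[.55,.32,z],[.55,.32+.043,z],[.55,.32-.043,z],[.59,.32,z]])-[390,130]+.5)*6).round())
```

```text
0.134 [[281. 639.]
 [402. 689.]
 [163. 592.]
 [233. 699.]]
0.147 [[289. 608.]
 [411. 657.]
 [170. 560.]
 [241. 667.]]
0.18 [[309. 526.]
 [434. 574.]
 [187. 479.]
 [261. 584.]]
0.207 [[325. 456.]
 [453. 504.]
 [201. 409.]
 [278. 513.]]
0.25 [[353. 340.]
 [485. 387.]
 [225. 294.]
 [305. 394.]]
0.28 [[372. 255.]
 [507. 302.]
 [242. 211.]
 [325. 308.]]
```

The fingertips in the side view appear at z≈0.18, about 33 mm higher than the reported TCP implies. I'll descend in steps and check again.

Emit:
servo_tool([
  [0,0,-15,0,-1],
  [0,0,-30,0,-1],
  [0,0,-45,0,-1],
  [0,0,-60,0,-1],
  [0,0,-70,0,-1],
  [0,0,-70,0,-1],
  [0,0,-70,0,-1],
  [0,0,-70,0,-1],
  [0,0,-70,0,-1],
  [0,0,-70,0,-1],
])

```text
clock: 3.63
position: [0.5498, 0.3203, 0.0629]
tool_rot: [3.141, 0.001, 3.137]
force: [-0.4, 0.3, -0.0]
grip_width: 0.0854
```

Run:
```python
from h import *
cs=bot.calibration('side')
s=bot.grab_frame('side');crop(s,380,190,110,110,6,'pics/s4.png');o=bot.observe();print(o['position'],o['tool_rot'],o['force'])
for z in (.06,.075,.09,.1,.11): 
  print(z,((proj(cs,[[.55,.32,z],[.55,.32+.043,z],[.55,.32-.043,z],[.59,.32,z]])-[380,190]+.5)*6).round())
```

```text
[0.54980387 0.32019902 0.06286045] [3.14130494e+00 7.32552070e-04 3.13659912e+00] [-0.58919671 -0.29422076  0.07330719]
0.06 [[298. 450.]
 [414. 500.]
 [186. 401.]
 [251. 512.]]
0.075 [[307. 417.]
 [423. 466.]
 [193. 368.]
 [259. 478.]]
0.09 [[315. 383.]
 [433. 432.]
 [201. 334.]
 [268. 444.]]
0.1 [[321. 360.]
 [440. 409.]
 [206. 312.]
 [274. 421.]]
0.11 [[327. 336.]
 [446. 386.]
 [211. 288.]
 [279. 397.]]
```

View pics/s4.png

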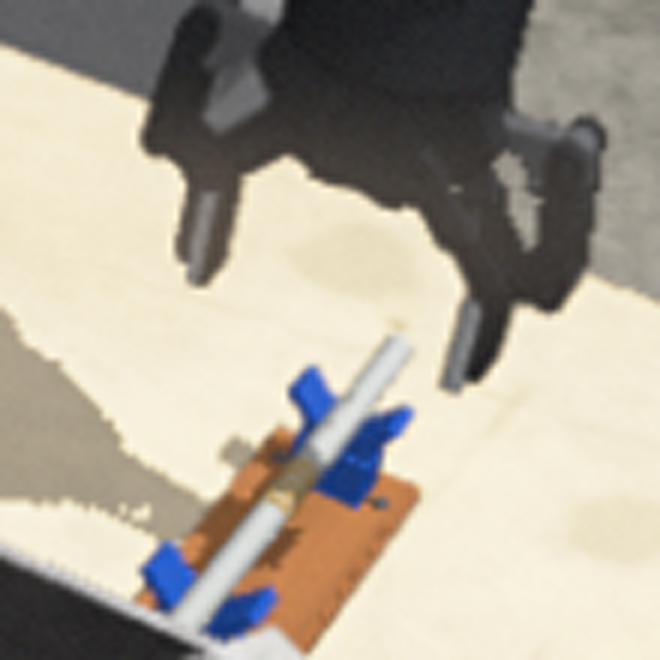

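Emit:
servo_tool([
  [0,0,0,0,1],
  [0,0,0,0,1],
  [0,0,0,0,1],
  [0,0,0,0,1],
  [0,0,0,0,1],
  [0,0,0,0,1],
  [0,0,0,0,1],
  [0,0,0,0,1],
  [0,0,0,0,1],
  [0,0,0,0,1],
])

```text
clock: 4.52
position: [0.5495, 0.3201, 0.0623]
tool_rot: [-3.142, -0.0, 3.137]
force: [0.4, -0.2, -1.1]
grip_width: 0.0
```

Run:
```python
from h import *
s=bot.grab_frame('side');crop(s,380,190,110,110,6,'pics/s5.png');o=bot.observe();print(o['position'],o['tool_rot'],o['force'],o['grip_width'])
```

```text
[0.54950011 0.32010543 0.06227594] [-3.14154031e+00 -3.62195062e-05  3.13676624e+00] [ 0.24330374 -0.75093984 -0.46226552] -0.00021521658140417291
```

View pics/s5.png

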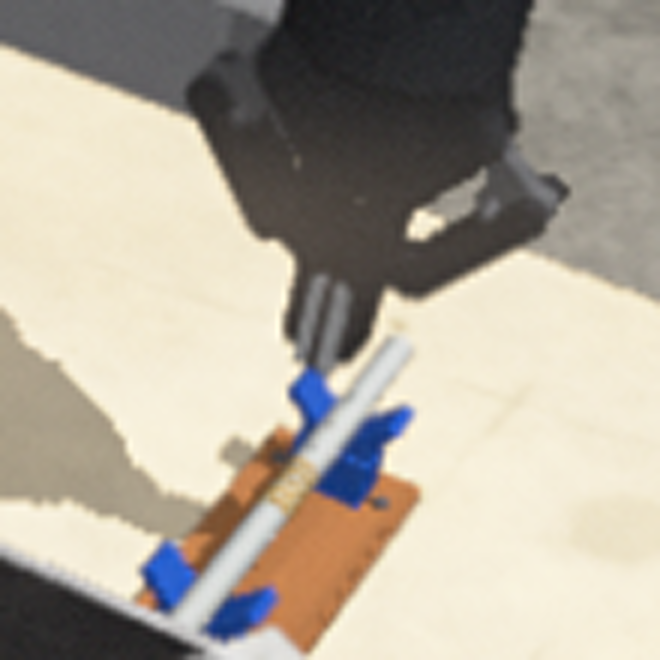

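Run:
```python
from h import *
ct=bot.calibration('top');cs=bot.calibration('side')
t=cv2.imread('pics/top0.png');s=cv2.imread('pics/side0.png')
P=np.array([.2064,-.5895,.1917]);th=.3368;d=np.array([-np.sin(th),np.cos(th),0])
Q=[P,P+d*.043+[0,0,.013],P-d*.043+[0,0,.013]]
a=cv2.resize(t[320:420,470:560],None,fx=6,fy=6,interpolation=3);b=cv2.resize(s[0:90,170:260],None,fx=6,fy=6,interpolation=3)
for im,c,o in((a,ct,(470,320)),(b,cs,(170,0))):
  for q,col in zip(Q,[(0,0,255),(0,255,0),(255,255,0)]):
    u=((proj(c,q)[0]-o+.5)*6).astype(int);print(u);cv2.circle(im,tuple(int(k) for k in u),5,col,2)
cv2.imwrite('pics/init.png',np.hstack([a[:540],b])[:, :800] if 0 else cv2.resize(np.hstack([a[:540],b]),(800,400)))
```

```text
[194 186]
[114 228]
[300 152]
[296 419]
[366 404]
[224 389]
```

View pics/init.png

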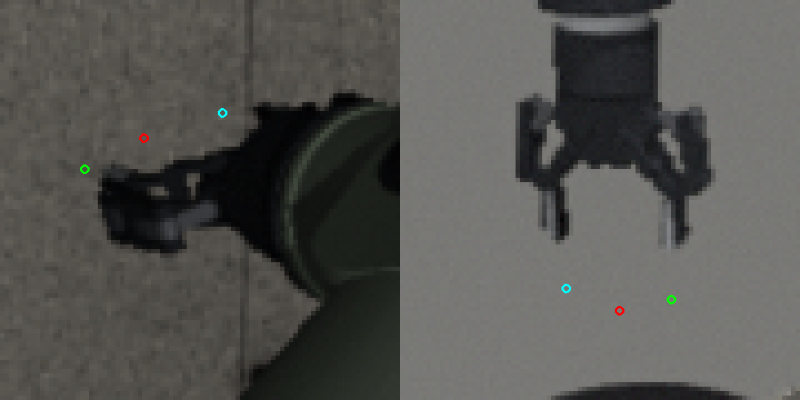

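```bash
python3 - <<'E'
from h import *
from scipy.optimize import least_squares
ct=bot.calibration('top');cs=bot.calibration('side')
P=np.array([.2064,-.5895,.1917]);th=.3368;d=np.array([-np.sin(th),np.cos(th),0])
G=P+d*.046+[0,0,.013]
sp=np.array([(672-400)/.741/6+170,243/.741/6])
for tp in [(105,175),(120,185),(130,180)]:
  u=np.array(tp)/.741/6+[470,320]
  r=least_squares(lambda v:np.r_[proj(cs,v)[0]-sp,proj(ct,v)[0]-u],G);print(r.x,(r.x-G).round(4),r.fun.round(1))
# rack-position offset candidates given start offset
E
python3 - <<'E'
import sys;sys.path.insert(0,'.')
from h import *
t=cv2.imread('pics/top0.png');crop(t,480,340,80,60,10,'pics/ti.png')
E
```

```text
[ 0.19438137 -0.54259094  0.24781119] [0.0032 0.0035 0.0431] [-0. -0. -0.  0.]
[ 0.18786827 -0.55143292  0.24517723] [-0.0033 -0.0053  0.0405] [-0.7 -0.2 -0.4  0.3]
[ 0.18929442 -0.55513954  0.24570845] [-0.0019 -0.0091  0.041 ] [-1.8 -0.4 -1.1  0.8]
```

View pics/ti.png

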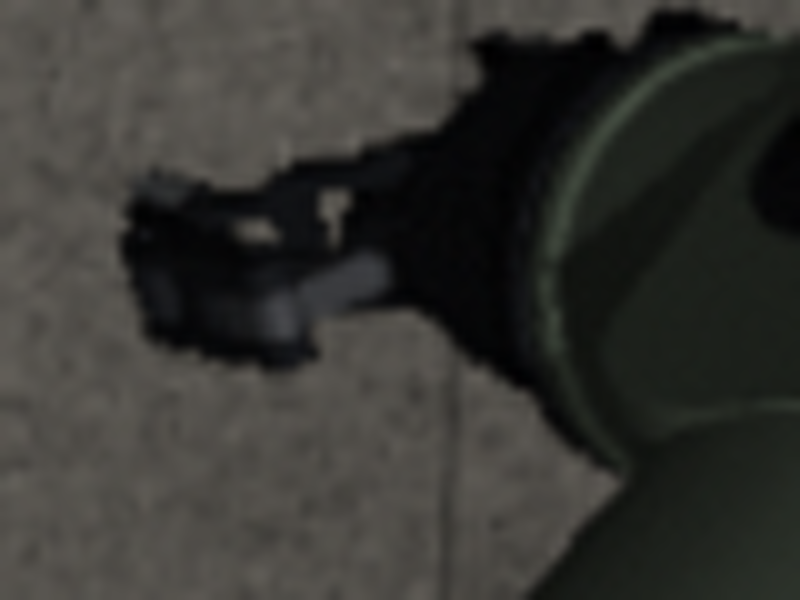

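Triangulating the start pose with both cameras gives an offset that is almost purely vertical: the real tips sit about 40 mm above the reported z. So I'll aim for a reported z of about -0.019, and check on the way down.

Emit:
servo_tool([
  [0,0,0,0,-1],
  [0,0,0,0,-1],
  [0,0,0,0,-1],
  [0,0,0,0,-1],
  [0,0,0,0,-1],
  [0,0,0,0,-1],
  [0,0,-15,0,-1],
  [0,0,-30,0,-1],
  [0,0,-45,0,-1],
  [0,0,-60,0,-1],
])

```text
clock: 5.4
position: [0.5491, 0.3198, 0.0002]
tool_rot: [-3.141, -0.001, 3.137]
force: [0.4, 0.5, 0.9]
grip_width: 0.085
```

Run:
```python
from h import *
cs=bot.calibration('side')
bot.grab_frame('side');s=bot.grab_frame('side');crop(s,380,190,110,110,6,'pics/s6.png');o=bot.observe();print(o['position'],o['force'],o['grip_width'])
for z in (.03,.04,.055,.07): 
  print(z,((proj(cs,[[.55,.32+.043,z],[.55,.32-.043,z]])-[380,190]+.5)*6).round())
```

```text
[ 0.54796499  0.31912015 -0.00101655] [-0.36976411 -0.89722434  0.54500989] 0.08526666417168971
0.03 [[395. 565.]
 [172. 466.]]
0.04 [[401. 544.]
 [176. 445.]]
0.055 [[410. 511.]
 [184. 412.]]
0.07 [[420. 478.]
 [191. 379.]]
```

View pics/s6.png

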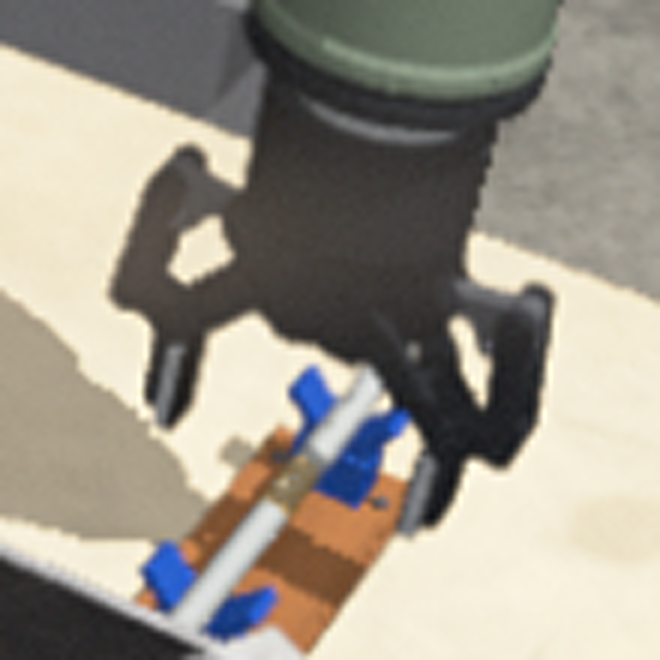

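Emit:
servo_tool([
  [0,0,-8,0,-1],
  [0,0,-16,0,-1],
  [0,0,-18,0,-1],
  [0,0,-18,0,1],
  [0,0,-18,0,1],
  [0,0,-18,0,1],
  [0,0,-18,0,1],
  [0,0,-18,0,1],
  [0,0,-18,0,1],
  [0,0,-18,0,1],
], squeeze=40)

```text
clock: 6.33
position: [0.5497, 0.3198, -0.0154]
tool_rot: [-3.141, 0.0, 3.136]
force: [-1.2, -2.7, 5.8]
grip_width: 0.0103
```

Run:
```python
from h import *
s=bot.grab_frame('side');crop(s,380,190,110,110,6,'pics/s7.png');o=bot.observe();print(o['position'],o['force'],o['moment'],o['grip_width'])
```

```text
[ 0.54965942  0.31986276 -0.01544985] [-0.90875467 -2.95664392  5.41334948] [-0.59959959  0.24707241 -0.12138749] 0.01073115558373512
```

View pics/s7.png

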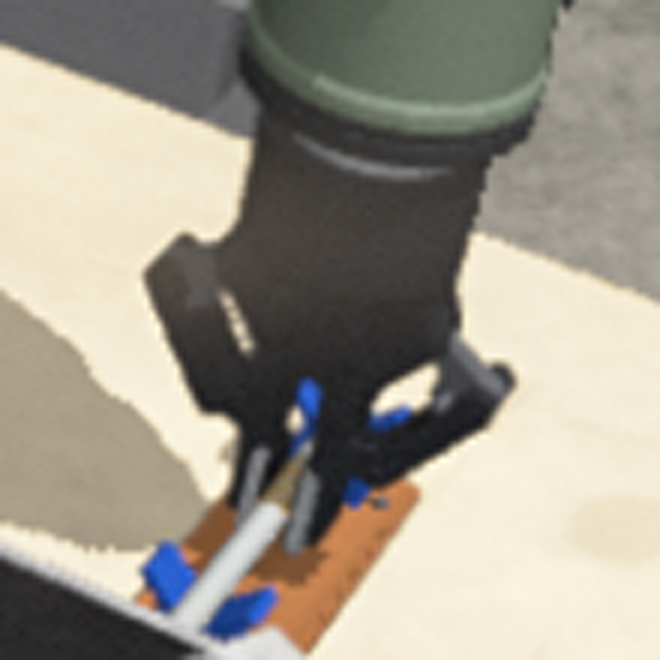

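Emit:
servo_tool([
  [0,0,15,0,1],
  [0,0,40,0,1],
  [0,0,80,0,1],
  [0,0,120,0,1],
  [0,0,140,0,1],
  [0,-30,140,-0.1,1],
  [0,-70,140,-0.2,1],
  [0,-110,140,-0.32,1],
  [0,-150,140,-0.44,1],
  [0,-190,140,-0.56,1],
], squeeze=60)

```text
clock: 7.22
position: [0.5491, 0.1285, 0.1253]
tool_rot: [3.141, 0.0, 2.571]
force: [0.9, 0.9, -2.5]
grip_width: 0.0101
```

Emit:
servo_tool([
  [0,-35,0,-0.12,1],
  [0,-70,0,-0.24,1],
  [0,-105,0,-0.36,1],
  [0,-140,0,-0.48,1],
  [0,-170,0,-0.6,1],
  [0,-200,0,-0.72,1],
  [-2,-230,0,-0.84,1],
  [-4,-255,0,-0.96,1],
  [-4,-260,0,-1.075,1],
  [-4,-260,0,-1.075,1],
])

```text
clock: 8.05
position: [0.5453, -0.1317, 0.1251]
tool_rot: [3.141, 0.0, 1.493]
force: [0.2, 0.2, -2.2]
grip_width: 0.0101
```

Run:
```python
from h import *
bot.grab_frame('side');bot.grab_frame('side')
s=bot.grab_frame('side');t=bot.grab_frame('top');o=bot.observe();print(o['clock'],o['position'],o['tool_rot'],o['force'],o['grip_width'],o['qpos'].round(2))
cv2.imwrite('pics/t8r.png',t);cv2.imwrite('pics/s8r.png',s)
crop(s,200,90,160,150,4,'pics/s8.png');crop(t,220,170,160,110,5,'pics/t8.png')
```

```text
8.25 [ 0.5457652  -0.12837466  0.12463216] [ 3.14126471e+00 -6.83761858e-04  1.50726963e+00] [ 0.37395288 -0.54477956 -1.5893308 ] 0.009899933082726929 [ 0.41  0.53 -0.39  1.82  0.26  0.84 -0.17]
```

View pics/s8.png

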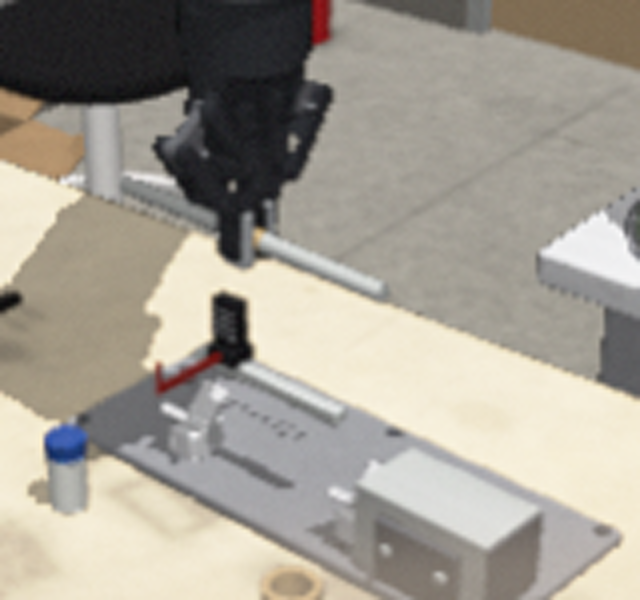

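View pics/t8.png

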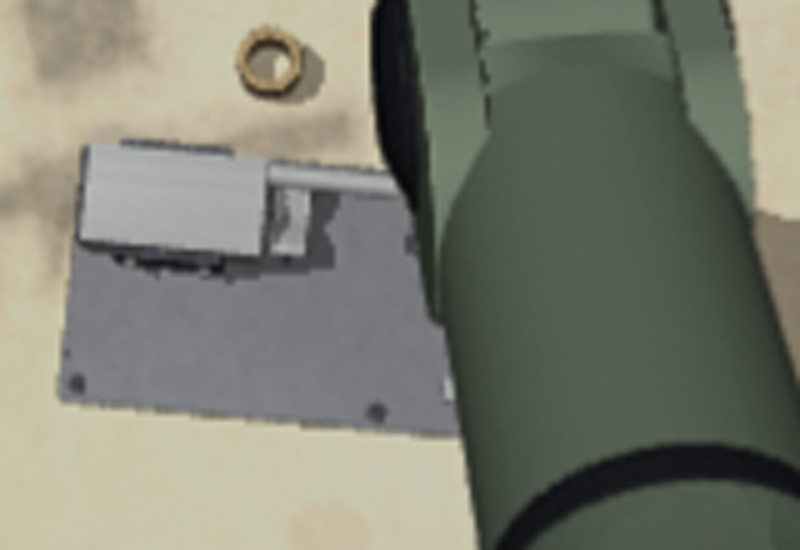

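Run:
```python
from h import *
ct=bot.calibration('top');cs=bot.calibration('side')
o=bot.observe();print(o['position'],o['tool_rot'][2])
def px(p,s,o):return (np.array(p)+.5)/s-.5+np.array(o)
tip=unproj(ct,px([(268,178)],5,(220,170)),.181);print('tip top',tip)
print('tip side',unproj(cs,px([(383,287)],4,(200,90)),.181))
y=o['tool_rot'][2];print('expected',o['position'][:2]+.105*np.array([np.cos(y),np.sin(y)]))
# near rest & block corners
t=cv2.imread('pics/t8r.png');crop(t,230,190,70,50,11,'pics/tb.png')
```

```text
[ 0.5457652  -0.12837466  0.12463216] 1.507269625740673
tip top [[ 0.55052929 -0.0236594   0.181     ]]
tip side [[ 0.54976686 -0.02715443  0.181     ]]
expected [ 0.55243101 -0.02358646]
```

View pics/tb.png

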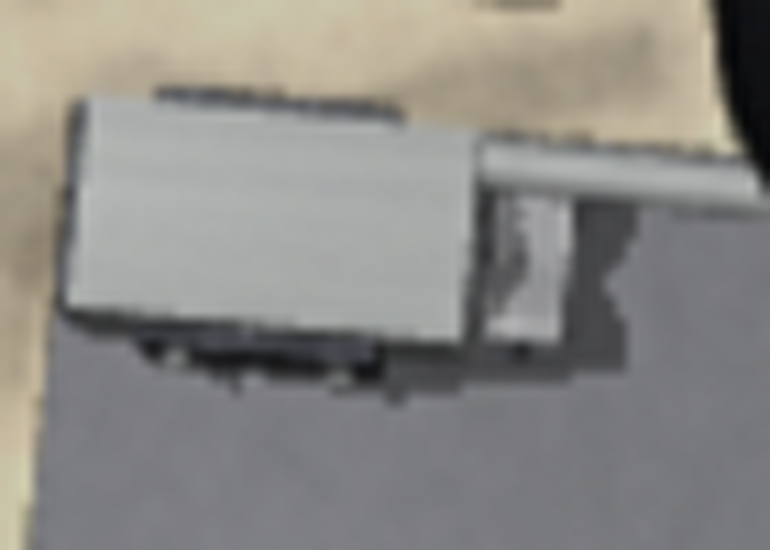

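Run:
```python
from h import *
ct=bot.calibration('top');cs=bot.calibration('side')
def px(p,s,o):return (np.array(p)+.5)/s-.5+np.array(o)
p=np.load('fix.npy')
def inv(w):
    c,s=np.cos(p[2]),np.sin(p[2]);d=w[:,:2]-p[:2];return np.c_[c*d[:,0]+s*d[:,1],-s*d[:,0]+c*d[:,1]].round(4)
w=unproj(ct,px([(75,100),(480,135),(465,343),(62,312)],11,(230,190)),.066);print('block',w.round(4),inv(w))
print('edge angles',np.arctan2(*(w[0]-w[1])[:2]),np.arctan2(*(w[3]-w[2])[:2]))
w=unproj(ct,px([(285,82),(314,84),(270,170),(307,173),(557,107),(600,108),(553,193),(594,200)],5.5,(225,190)),.051);print('rests',w.round(4),inv(w))
w=unproj(cs,px([(432,322),(497,277),(664,358),(597,407)],5.3,(210,150)),.066);print('block side',w.round(4),inv(w))
w=unproj(cs,px([(385,332),(413,343),(165,220),(192,237),(215,190),(247,205)],5.3,(210,150)),.051);print('rest side',w.round(4),inv(w))
```

```text
block [[ 0.5827  0.0767  0.066 ]
 [ 0.5767 -0.0219  0.066 ]
 [ 0.5259 -0.0197  0.066 ]
 [ 0.5308  0.0778  0.066 ]] [[ 0.0217  0.169 ]
 [ 0.0225  0.0703]
 [-0.0283  0.0689]
 [-0.0302  0.1666]]
edge angles 0.06072091195518221 0.05023954595508666
rests [[ 0.572  -0.0306  0.051 ]
 [ 0.5714 -0.0448  0.051 ]
 [ 0.5284 -0.0244  0.051 ]
 [ 0.5274 -0.0425  0.051 ]
 [ 0.5632 -0.1642  0.051 ]
 [ 0.5632 -0.1853  0.051 ]
 [ 0.5207 -0.1628  0.051 ]
 [ 0.5178 -0.1829  0.051 ]] [[ 0.0184  0.0613]
 [ 0.0188  0.047 ]
 [-0.0255  0.0644]
 [-0.0252  0.0463]
 [ 0.0188 -0.0726]
 [ 0.0204 -0.0937]
 [-0.0236 -0.0742]
 [-0.0251 -0.0944]]
block side [[ 0.5755 -0.0166  0.066 ]
 [ 0.5283 -0.0149  0.066 ]
 [ 0.5352  0.0785  0.066 ]
 [ 0.5833  0.0754  0.066 ]] [[ 0.021   0.0755]
 [-0.0263  0.0739]
 [-0.0258  0.1675]
 [ 0.0223  0.1678]]
rest side [[ 0.5771 -0.041   0.051 ]
 [ 0.5762 -0.0261  0.051 ]
 [ 0.5675 -0.1801  0.051 ]
 [ 0.5709 -0.1602  0.051 ]
 [ 0.5318 -0.1792  0.051 ]
 [ 0.5327 -0.1582  0.051 ]] [[ 0.0242  0.0512]
 [ 0.0223  0.066 ]
 [ 0.0243 -0.0882]
 [ 0.0263 -0.0681]
 [-0.0114 -0.0898]
 [-0.0119 -0.0687]]
```

Emit:
servo_tool([
  [0,-2,-30,0,1],
  [0,-2,-60,0,1],
  [0,-2,-90,0,1],
  [0,-2,-110,0,1],
  [0,-2,-118,0,1],
  [0,-2,-124,0,1],
  [0,-2,-128,0,1],
  [0,-2,-132,0,1],
  [0,-2,-134,0,1],
  [0,-2,-134,0,1],
])

```text
clock: 9.08
position: [0.5459, -0.1319, -0.0093]
tool_rot: [3.141, 0.0, 1.502]
force: [-0.7, -0.3, -2.0]
grip_width: 0.0102
```

Run:
```python
from h import *
s=bot.grab_frame('side');t=bot.grab_frame('top');o=bot.observe();print(o['clock'],o['position'],o['tool_rot'],o['force'],o['moment'],o['grip_width'])
cv2.imwrite('pics/t9r.png',t);cv2.imwrite('pics/s9r.png',s)
crop(s,200,130,150,110,5,'pics/s9.png');crop(t,220,180,120,80,6,'pics/t9.png')
```

```text
9.1833 [ 0.54588666 -0.13198778 -0.00910271] [3.14075301e+00 1.66390406e-04 1.50183319e+00] [-0.12338166  0.30681045 -1.9253244 ] [0.00680651 0.04100632 0.03162932] 0.009801087753313838
```

View pics/s9.png

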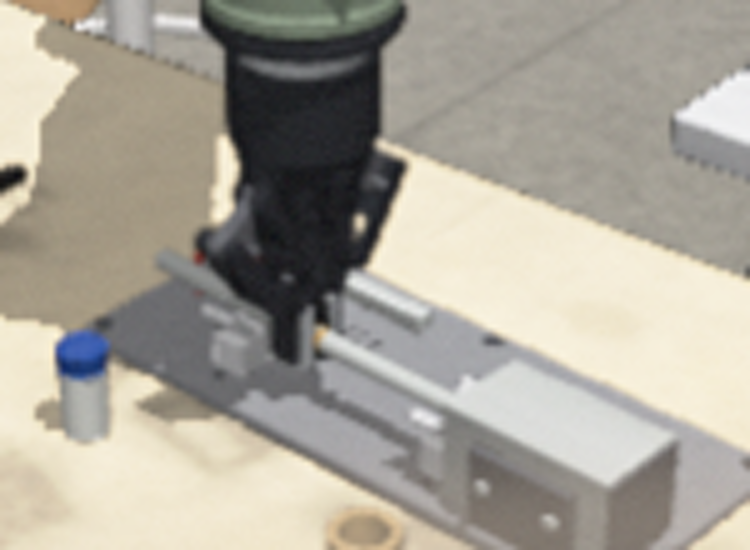

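View pics/t9.png

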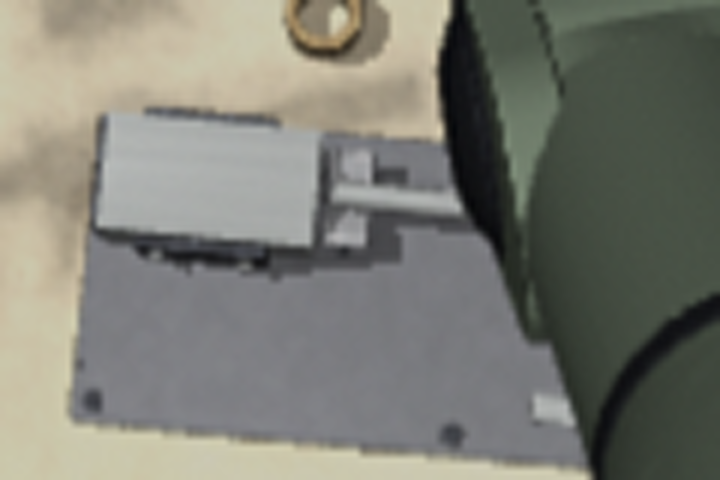

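The rod is centred over the near rest, at (350,195) within the rest's 150–245 span, and sits about 6 mm high. I'll lower it.

Emit:
servo_tool([
  [0,0,-1,0,1],
  [0,0,-2,0,1],
  [0,0,-3,0,1],
  [0,0,-4,0,1],
  [0,0,-5,0,1],
  [0,0,-6,0,1],
  [0,0,-6.5,0,1],
  [0,0,-6.5,0,1],
  [0,0,-6.5,0,1],
  [0,0,-6.5,0,1],
])

```text
clock: 10.02
position: [0.5458, -0.1319, -0.0154]
tool_rot: [3.141, 0.0, 1.502]
force: [-4.7, 0.7, 17.0]
grip_width: 0.0099
```

Run:
```python
from h import *
o=bot.observe();print(o['clock'],o['position'],o['tool_rot'],o['force'],o['moment'],o['grip_width'])
```

```text
10.0167 [ 0.54583196 -0.13193708 -0.01539649] [3.14087861e+00 3.94814075e-04 1.50186956e+00] [-4.65061799  0.65481015 17.01362077] [0.21275203 1.02731774 0.07617171] 0.009906510079112429
```

Emit:
servo_tool([
  [0,0,1,0,0.3],
  [0,0,1,0,0.3],
  [0,0,1,0,0.3],
  [-1,0,1,0,0.3],
  [-1,0,1,0,1],
  [-1,0,1,0,1],
  [-1,0,1,0,1],
  [-1,0,1,0,1],
  [-1,0,1,0,1],
  [-1,0,1,0,1],
], squeeze=30)

```text
clock: 10.85
position: [0.5454, -0.1319, -0.015]
tool_rot: [3.14, -0.0, 1.502]
force: [4.7, -0.8, -1.6]
grip_width: 0.0109
```

Run:
```python
from h import *
s=bot.grab_frame('side');t=bot.grab_frame('top');o=bot.observe();print(o['clock'],o['position'],o['tool_rot'],o['force'],o['moment'],o['grip_width'])
crop(s,200,130,150,110,5,'pics/s10.png');crop(t,220,180,120,80,6,'pics/t10.png')
```

```text
10.95 [ 0.54544135 -0.13189276 -0.01499026] [ 3.13993349e+00 -1.33893389e-04  1.50180085e+00] [ 5.70314838 -0.29667659 -0.60044078] [-0.15439709 -1.19311132 -0.01014177] 0.010957189566144951
```

View pics/s10.png

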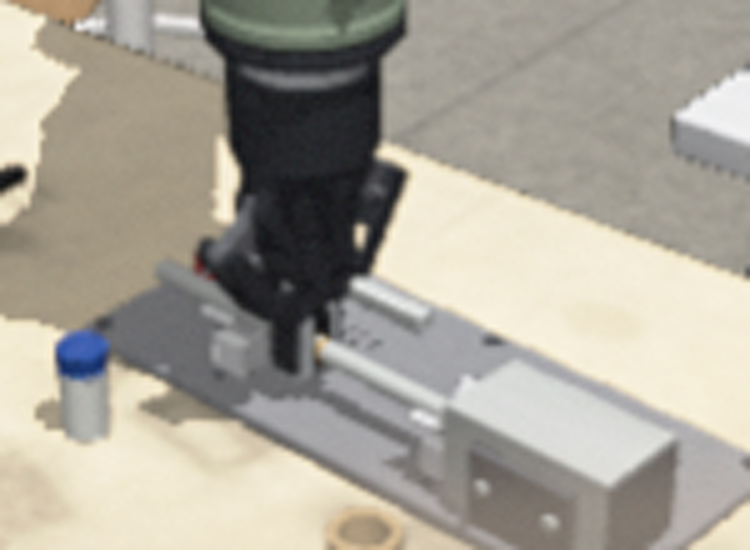

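Seated: the lateral force flips sign across a 1 mm shift, so the axis lies about 0.5 mm back. I'll slide along the axis in small steps.

Emit:
servo_tool([
  [0.5,0,0,0,1],
  [0.6,2,0,0,1],
  [0.8,4,0,0,1],
  [0.9,6,0,0,1],
  [1.0,8,0,0,1],
  [1.2,10,0,0,1],
  [1.3,12,0,0,1],
  [1.4,14,0,0,1],
  [1.5,16,0,0,1],
  [1.5,16,0,0,1],
])

```text
clock: 11.78
position: [0.5464, -0.1159, -0.015]
tool_rot: [3.141, 0.0, 1.502]
force: [4.6, -1.6, 2.7]
grip_width: 0.0111
```

Run:
```python
from h import *
o=bot.observe();print(o['clock'],o['position'],o['tool_rot'],o['force'],o['moment'],o['grip_width'])
```

```text
11.7833 [ 0.54639704 -0.1158777  -0.01502676] [3.14091920e+00 2.46003949e-04 1.50180891e+00] [ 4.62443239 -1.64983422  2.6704746 ] [-0.2331335  -0.84671227  0.00513035] 0.011098615962982587
```

Emit:
servo_tool([
  [0.6,2,0,0,1],
  [0.7,4,0,0,1],
  [0.8,6,0,0,1],
  [1.0,8,0,0,1],
  [1.1,10,0,0,1],
  [1.2,12,0,0,1],
  [1.4,14,0,0,1],
  [1.5,16,0,0,1],
  [1.6,18,0,0,1],
  [1.6,18,0,0,1],
])

```text
clock: 12.62
position: [0.5476, -0.0976, -0.0152]
tool_rot: [-3.142, 0.0, 1.502]
force: [2.0, -2.1, 4.0]
grip_width: 0.0107
```

Emit:
servo_tool([
  [0.1,2,0,0,1],
  [0.2,3,0,0,1],
  [0.3,4,0,0,1],
  [0.3,5,0,0,1],
  [0.4,6,0,0,1],
  [0.5,7,0,0,1],
  [0.5,8,0,0,1],
  [0.6,9,0,0,1],
  [0.6,9,0,0,1],
  [0.6,9,0,0,1],
])

```text
clock: 13.45
position: [0.5482, -0.0891, -0.0152]
tool_rot: [-3.142, 0.0, 1.502]
force: [2.1, -3.0, 3.6]
grip_width: 0.011
```

Emit:
servo_tool([
  [0.1,1,0,0,1],
  [0.1,2,0,0,1],
  [0.2,3,0,0,1],
  [0.3,4,0,0,1],
  [0.3,5,0,0,1],
  [0.4,6,0,0,1],
  [0.5,7,0,0,1],
  [0.5,8,0,0,1],
  [0.5,8,0,0,1],
  [0.5,8,0,0,1],
])

```text
clock: 14.28
position: [0.5484, -0.0849, -0.0151]
tool_rot: [-3.141, 0.004, 1.499]
force: [3.9, -23.5, 4.0]
grip_width: 0.0106
```

Contact: 23 N at y = -0.0849, a depth of about 39–40 mm, which is plausible for the bottom. I'll release, lift clear to the right and look.

Emit:
servo_tool([
  [0,0,0,0,-1],
  [0,0,0,0,-1],
  [0,0,0,0,-1],
  [0,0,0,0,-1],
  [0,0,0,0,-1],
  [0,0,20,0,-1],
  [0,0,50,0,-1],
  [0,0,80,0,-1],
  [0,0,110,0,-1],
  [0,0,120,0,-1],
])

```text
clock: 15.12
position: [0.5502, -0.0807, 0.1086]
tool_rot: [3.138, 0.0, 1.502]
force: [0.6, 0.0, 0.8]
grip_width: 0.0853
```

Emit:
servo_tool([
  [-8,-39,0,-0.12,-1],
  [-16,-78,0,-0.24,-1],
  [-24,-117,0,-0.36,-1],
  [-32,-156,0,-0.48,-1],
  [-40,-195,0,-0.6,-1],
  [-48,-234,0,-0.72,-1],
  [-56,-273,0,-0.84,-1],
  [-64,-312,0,-0.96,-1],
  [-64,-312,0,-1.08,-1],
  [-64,-312,0,-1.2,-1],
])

```text
clock: 15.95
position: [0.4832, -0.3953, 0.1041]
tool_rot: [3.142, 0.001, 0.292]
force: [0.4, 1.4, -0.1]
grip_width: 0.0857
```

Run:
```python
from h import *
s=bot.grab_frame('side');t=bot.grab_frame('top');o=bot.observe();print(o['clock'],o['position'],o['tool_rot'],o['force'],o['grip_width'])
cv2.imwrite('pics/t11r.png',t);cv2.imwrite('pics/s11r.png',s)
crop(s,215,155,140,100,5.5,'pics/s11.png');crop(t,225,190,145,80,5.5,'pics/t11.png')
```

```text
16.05 [ 0.48448144 -0.39273508  0.10423595] [-3.14102081e+00  6.68459048e-04  2.98856793e-01] [ 0.57983784 -0.53138307  0.13242441] 0.08540634892077818
```

View pics/s11.png

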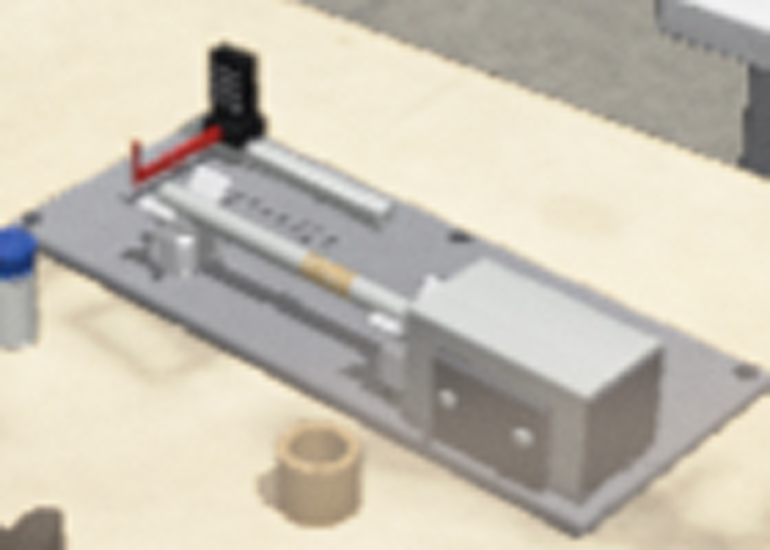

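View pics/t11.png

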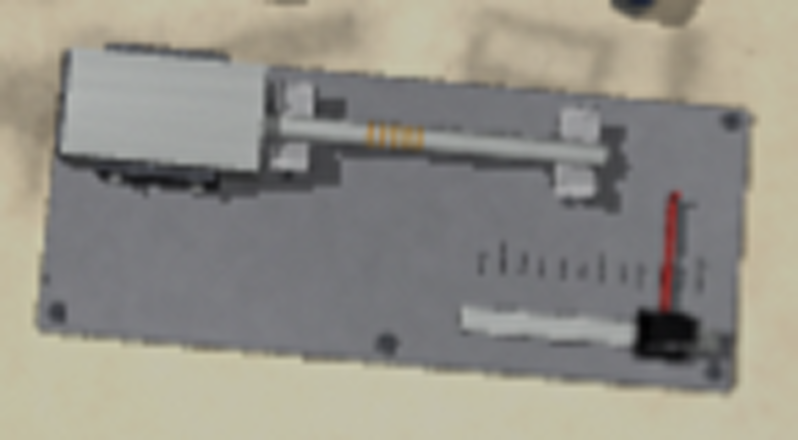

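```bash
cat > meas.py <<'E'
from h import *
ct=bot.calibration('top');cs=bot.calibration('side')
def px(p,s,o):return (np.array(p)+.5)/s-.5+np.array(o)
yaw=-.065;ey=np.array([-np.sin(yaw),np.cos(yaw)]);ex=np.array([np.cos(yaw),np.sin(yaw)])
def ax(w):return np.c_[w[:,:2]@ex,w[:,:2]@ey].round(4)
E
python3 - <<'E'
from meas import *
t=cv2.imread('pics/t11r.png');s=cv2.imread('pics/s11r.png')
crop(t,318,205,44,50,12,'pics/t11z.png');crop(s,232,160,40,40,15,'pics/s11z.png')
w=unproj(ct,px([(606,155)],5.5,(225,190)),.041);print(w,ax(w))
w=unproj(ct,px([(677,193)],5.5,(225,190)),.047);print('ptr',w,ax(w))
w=unproj(ct,px([(397,135)],5.5,(225,190)),.046);print('rings',w,ax(w))
w=unproj(cs,px([(325,272)],5.5,(215,155)),.044);print('rings side',w,ax(w))
w=unproj(cs,px([(163,191)],5.5,(215,155)),.042);print('end side',w,ax(w))
w=unproj(cs,px([(135,145)],5.5,(215,155)),.047);print('ptr side',w,ax(w))
E
```

```text
[[ 0.54134878 -0.18965959  0.041     ]] [[ 0.5525 -0.1541]]
ptr [[ 0.52270967 -0.22416686  0.047     ]] [[ 0.5362 -0.1897]]
rings [[ 0.54793448 -0.0861657   0.046     ]] [[ 0.5524 -0.0504]]
rings side [[ 0.55385512 -0.08492982  0.044     ]] [[ 0.5582 -0.0488]]
end side [[ 0.54476791 -0.18845019  0.042     ]] [[ 0.5559 -0.1527]]
ptr side [[ 0.52763203 -0.22083618  0.047     ]] [[ 0.5409 -0.1861]]
```

View pics/t11z.png

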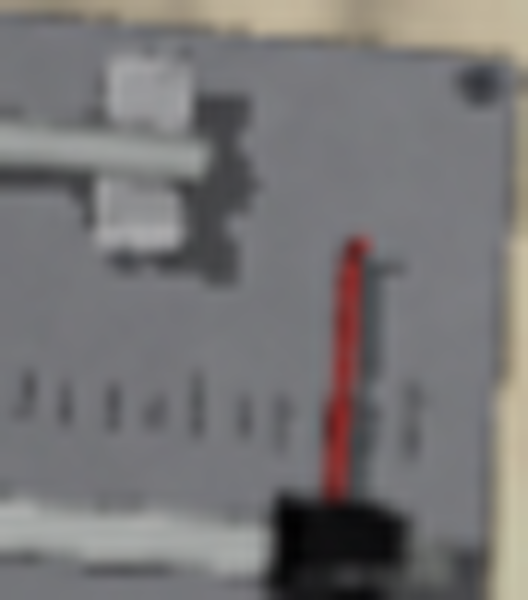

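View pics/s11z.png

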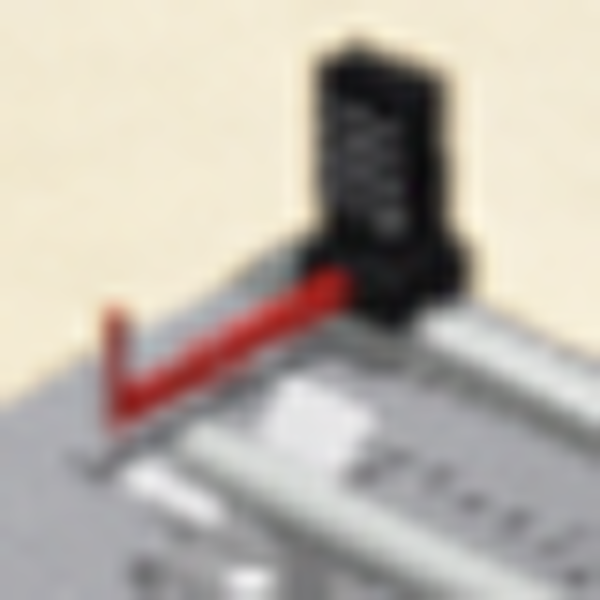

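The rod is seated. The top view puts its free end 35.6 mm in front of the pointer along the axis, the side view says 33.4 mm, and the robot's own reading of the free end agrees with the top view. Next I'll grip the tab with the jaws along the rail, so the TCP centres on the red line.

Emit:
servo_tool([
  [-5,35,0,-0.1,-1],
  [-10,70,0,-0.2,-1],
  [-15,105,0,-0.3,-1],
  [-21,140,0,-0.365,-1],
  [-29,175,0,-0.365,-1],
  [-29,175,-20,-0.365,-1],
  [-29,175,-45,-0.365,-1],
  [-29,175,-70,-0.365,-1],
  [-29,175,-90,-0.365,-1],
  [-29,175,-98,-0.365,-1],
])

```text
clock: 16.88
position: [0.4546, -0.2166, 0.0045]
tool_rot: [-3.14, 0.003, -0.057]
force: [-0.5, 0.3, -1.0]
grip_width: 0.0855
```

Run:
```python
from h import *
bot.grab_frame('side')
s=bot.grab_frame('side');o=bot.observe();print(o['clock'],o['position'],o['tool_rot'],o['force'],o['grip_width'])
crop(s,200,110,130,110,6,'pics/s12.png')
```

```text
16.9833 [ 0.45503917 -0.21714262  0.0058203 ] [-3.14063585e+00  2.23982872e-03 -5.96797952e-02] [-0.41861813  0.06060089 -0.84958373] 0.08521901145621057
```

View pics/s12.png

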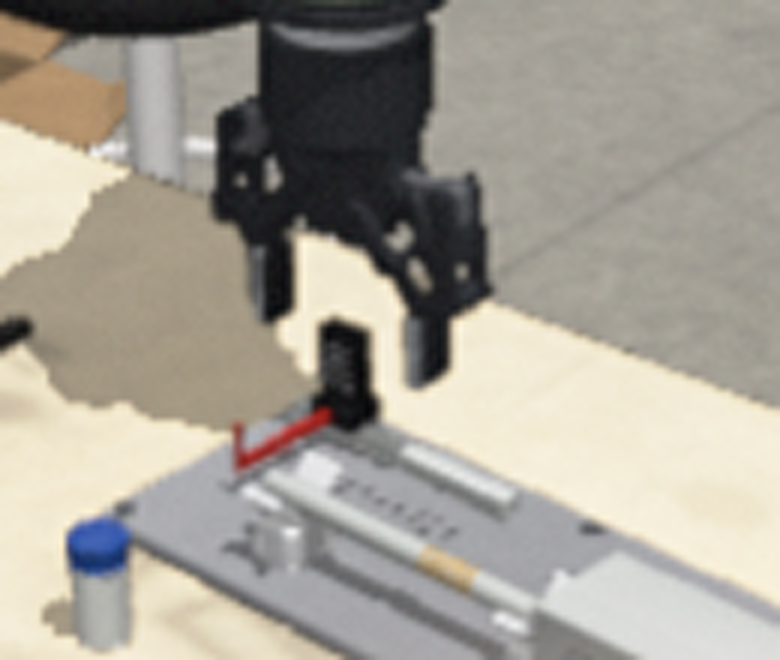

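Emit:
servo_tool([
  [0,0,0,0,1],
  [0,0,0,0,1],
  [0,0,0,0,1],
  [0,0,0,0,1],
  [0,0,0,0,1],
  [0,0,0,0,1],
  [0,0,0,0,1],
  [0,0,0,0,1],
  [0,0,0,0,1],
  [0,0,0,0,1],
], squeeze=25)

```text
clock: 17.82
position: [0.4561, -0.2181, 0.0074]
tool_rot: [3.141, -0.001, -0.063]
force: [-1.2, 1.0, 9.8]
grip_width: 0.0237
```

Run:
```python
from meas import *
s=bot.grab_frame('side');o=bot.observe();print(o['clock'],o['position'],o['tool_rot'],o['force'],o['grip_width'],ax(o['position'][None]))
crop(s,200,110,130,110,6,'pics/s13.png')
```

```text
17.8667 [ 0.4560885  -0.21805655  0.00741507] [ 3.14134171e+00 -8.84342496e-04 -6.31163398e-02] [-1.66806171  0.02486489  9.21892651] 0.02335699096933159 [[ 0.4693 -0.188 ]]
```

View pics/s13.png

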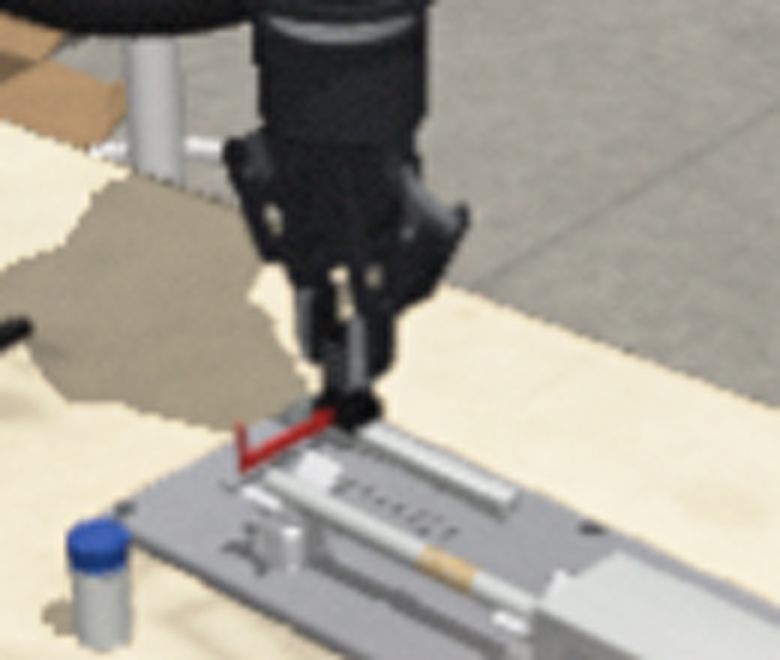

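Emit:
servo_tool([
  [0.2,3,0,0,1],
  [0.5,7,0,0,1],
  [0.7,11,0,0,1],
  [1.0,15,0,0,1],
  [1.2,19,0,0,1],
  [1.5,23,0,0,1],
  [1.8,27,0,0,1],
  [2.0,31,0,0,1],
  [2.2,33.7,0,0,1],
  [2.2,33.7,0,0,1],
])

```text
clock: 18.7
position: [0.4583, -0.1839, 0.0074]
tool_rot: [3.141, -0.001, -0.063]
force: [-1.8, 1.6, 10.8]
grip_width: 0.0234
```

Run:
```python
from meas import *
s=bot.grab_frame('side');t=bot.grab_frame('top');o=bot.observe();print(o['clock'],o['position'],o['tool_rot'],o['force'],o['grip_width'],ax(o['position'][None]))
crop(s,225,150,50,50,12,'pics/s14.png');crop(t,310,195,60,50,12,'pics/t14.png')
```

```text
18.8 [ 0.45820777 -0.18405034  0.00739823] [-3.14158752e+00 -6.81648688e-04 -6.28742827e-02] [-2.60646855  1.78456223 11.7231551 ] 0.023443571710545178 [[ 0.4692 -0.1539]]
```

View pics/s14.png

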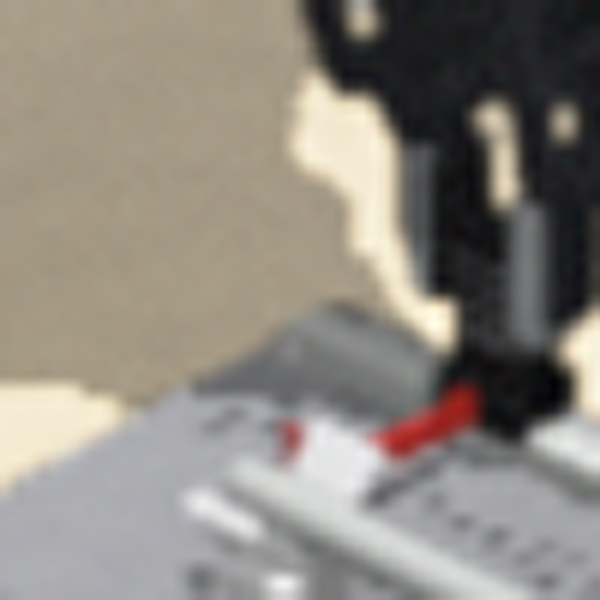

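View pics/t14.png

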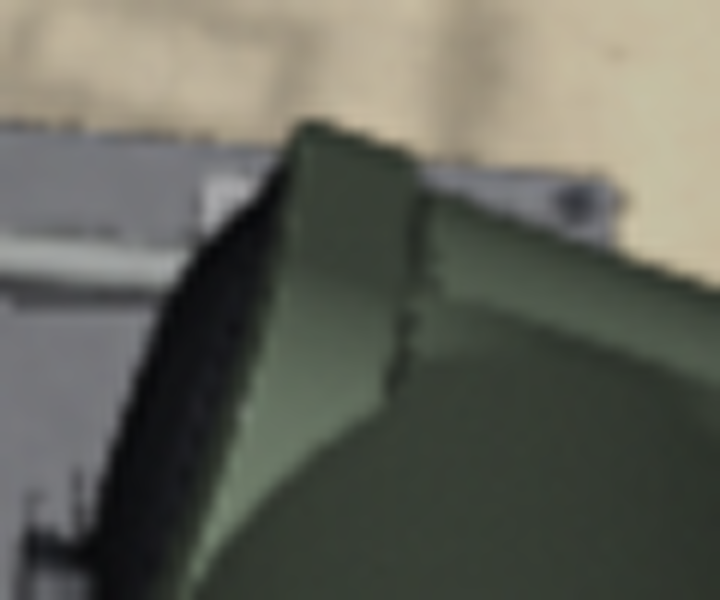

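Emit:
servo_tool([
  [0,0,0,0,-1],
  [0,0,0,0,-1],
  [0,0,0,0,-1],
  [0,0,0,0,-1],
  [0,0,0,0,-1],
  [0,0,25,0,-1],
  [0,0,60,0,-1],
  [0,0,95,0,-1],
  [0,-30,100,0,-1],
  [0,-65,100,0,-1],
])

```text
clock: 19.63
position: [0.4598, -0.2486, 0.1096]
tool_rot: [3.141, -0.004, -0.059]
force: [1.7, -0.8, 0.0]
grip_width: 0.0854
```

Emit:
servo_tool([
  [0,-35,0,0,-1],
  [0,-70,0,0,-1],
  [0,-105,0,0,-1],
  [0,-140,0,0,-1],
  [0,-150,0,0,-1],
  [0,-150,0,0,-1],
  [0,-150,0,0,-1],
  [0,-150,0,0,-1],
  [0,-150,0,0,-1],
  [0,-150,0,0,-1],
])

```text
clock: 20.47
position: [0.4583, -0.3982, 0.1069]
tool_rot: [-3.141, -0.0, -0.062]
force: [0.7, 0.4, 0.3]
grip_width: 0.0851
```

Run:
```python
from meas import *
S=[];T=[]
for i in range(4):S.append(bot.grab_frame('side'));T.append(bot.grab_frame('top'))
s=np.mean(S,0).astype(np.uint8);t=np.mean(T,0).astype(np.uint8)
cv2.imwrite('pics/t15r.png',t);cv2.imwrite('pics/s15r.png',s)
print(np.abs(S[0].astype(int)-S[1]).max());o=bot.observe();print(o['clock'],o['position'])
crop(s,225,160,50,40,15,'pics/s15.png');crop(t,315,205,50,45,13,'pics/t15.png')
```

```text
72
20.8667 [ 0.45792522 -0.39916596  0.10684319]
```

View pics/s15.png

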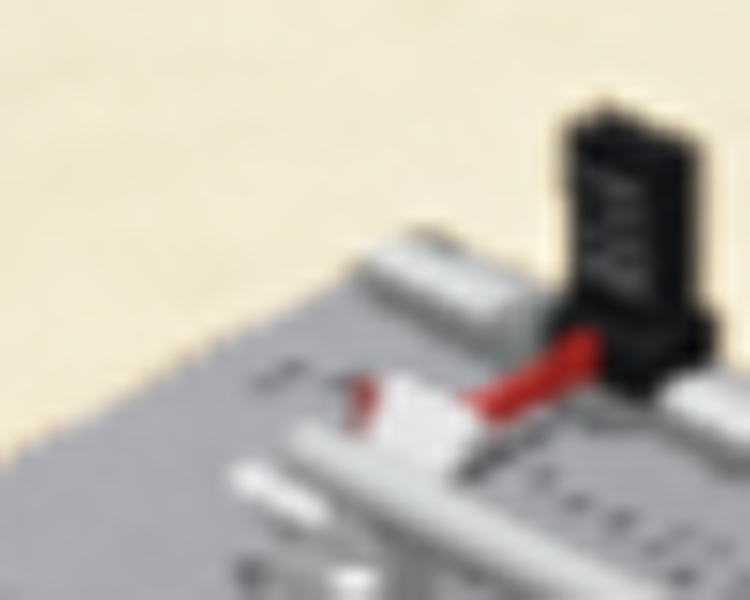

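View pics/t15.png

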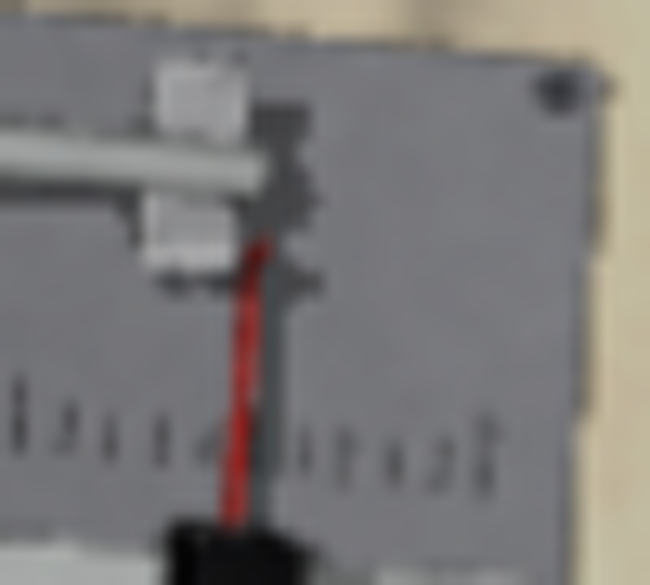

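Run:
```python
from meas import *
p=lambda q,z:ax(unproj(ct,px([q],13,(315,205)),z))[0]
print('end',p((267,170),.040),'ptr tip',p((264,244),.047),'ptr arm',p((249,290),.030),p((234,500),.030))
t=cv2.imread('pics/t15r.png');r=t[205:250,315:365].astype(int)
# red centroid per row
red=r[:,:,2]-np.maximum(r[:,:,0],r[:,:,1])
for y in range(17,42):
    w=np.clip(red[y]-15,0,None)
    if w.sum()>30:
        u=(w*np.arange(50)).sum()/w.sum();print(y+205,round(u+315,2),w.sum(),p(((u+.5)*13-.5,(y+.5)*13-.5),.047),p(((u+.5)*13-.5,(y+.5)*13-.5),.030))
for y in range(10,17):print(y+205,r[y,14:26,1])
s=cv2.imread('pics/s15r.png').astype(int)
print(ax(unproj(cs,px([(292,440)],15,(225,160)),.042)),ax(unproj(cs,px([(370,380)],15,(225,160)),.047)))
```

```text
end [ 0.5532 -0.155 ] ptr tip [ 0.5368 -0.1548] ptr arm [ 0.5289 -0.1542] [ 0.4846 -0.1545]
224 334.42 66 [ 0.5348 -0.1538] [ 0.5368 -0.1556]
225 334.0 32 [ 0.532  -0.1529] [ 0.534  -0.1547]
226 333.79 48 [ 0.5292 -0.1525] [ 0.5312 -0.1543]
227 333.64 75 [ 0.5265 -0.1523] [ 0.5284 -0.1541]
228 333.62 103 [ 0.5238 -0.1525] [ 0.5257 -0.1542]
229 333.61 110 [ 0.5211 -0.1526] [ 0.523  -0.1544]
230 333.56 123 [ 0.5184 -0.1527] [ 0.5202 -0.1545]
231 333.5 124 [ 0.5157 -0.1528] [ 0.5175 -0.1545]
232 333.42 109 [ 0.513  -0.1528] [ 0.5147 -0.1545]
233 333.38 118 [ 0.5103 -0.1529] [ 0.512  -0.1546]
234 333.34 107 [ 0.5076 -0.1529] [ 0.5093 -0.1547]
235 333.2 83 [ 0.5048 -0.1528] [ 0.5065 -0.1546]
236 333.12 93 [ 0.5021 -0.1528] [ 0.5038 -0.1546]
237 332.97 124 [ 0.4994 -0.1526] [ 0.501  -0.1544]
238 332.87 118 [ 0.4967 -0.1525] [ 0.4983 -0.1543]
239 332.75 115 [ 0.494  -0.1524] [ 0.4955 -0.1542]
240 332.66 137 [ 0.4913 -0.1524] [ 0.4928 -0.1542]
241 332.64 127 [ 0.4886 -0.1525] [ 0.4901 -0.1543]
242 332.6 113 [ 0.4859 -0.1526] [ 0.4873 -0.1544]
243 332.55 121 [ 0.4832 -0.1527] [ 0.4846 -0.1545]
244 332.5 104 [ 0.4805 -0.1528] [ 0.4819 -0.1546]
215 [121 122 140 143 123  78  70  68  73  94 119 122]
216 [135 130 129 130 120 103  86  70  81 116 121 119]
217 [156 155 152 150 148 142 108  72  78 109 120 119]
218 [148 150 149 150 153 148 104  71  70  85 117 119]
219 [124 127 124 121 124 122  81  68  69  81 111 120]
220 [121 120 115  91  68  77  69  69  69  74  96 116]
221 [139 138 138 128  75  69  69  69  70  83 115 118]
[[ 0.5547 -0.1547]] [[ 0.5373 -0.1527]]
```

Run:
```python
from meas import *
s=cv2.imread('pics/s15r.png');k=15
im=cv2.resize(s[160:200,225:275],None,fx=k,fy=k,interpolation=3)
def W(x,y,z):v=x*ex+y*ey;return [v[0],v[1],z]
X,Y=.5555,-.1535
def dr(P,col,cl=False):
    u=((proj(cs,P)-[225,160]+.5)*k-.5).round().astype(int);cv2.polylines(im,[u],cl,col,1)
dr([W(X+.006*np.cos(a),Y,.04+.006*np.sin(a)) for a in np.linspace(0,6.28,30)],(0,255,0))
for a in np.linspace(0,6.28,9):dr([W(X+.006*np.cos(a),Y,.04+.006*np.sin(a)),W(X+.006*np.cos(a),Y+.1,.04+.006*np.sin(a))],(0,200,0))
for x in(X-.0165,X-.0135):
  for y in (Y-.0015,Y+.0015): dr([W(x,y,.03),W(x,y,.047)],(255,0,0))
dr([W(X-.0165,Y-.0015,.047),W(X-.0135,Y-.0015,.047),W(X-.0135,Y+.0015,.047),W(X-.0165,Y+.0015,.047)],(255,0,0),True)
dr([W(X-.092,Y-.012,.068),W(X-.078,Y-.012,.068),W(X-.078,Y+.012,.068),W(X-.092,Y+.012,.068)],(255,0,255),True)
cv2.imwrite('pics/s15o.png',im)
```

```text
(no output)
```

View pics/s15o.png

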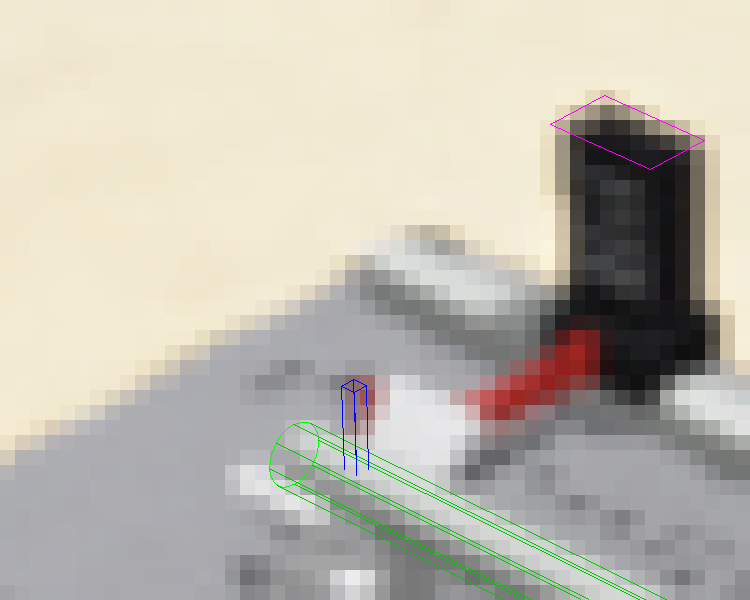

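All three checks (top view, side overlay and robot reading) put the pointer level with the rod end to within about 0.5 mm. Next I'll return to the rod, grip it and draw it out.

Emit:
servo_tool([
  [9,31,0,0.12,-1],
  [18,62,0,0.24,-1],
  [27,93,0,0.36,-1],
  [36,124,0,0.48,-1],
  [45,155,0,0.6,-1],
  [54,186,0,0.72,-1],
  [63,217,0,0.84,-1],
  [72,248,0,0.96,-1],
  [81,279,0,1.08,-1],
  [91,314,0,1.2,-1],
])

```text
clock: 21.7
position: [0.549, -0.0845, 0.1069]
tool_rot: [3.141, 0.0, 1.142]
force: [1.2, -0.8, -0.7]
grip_width: 0.0856
```

Emit:
servo_tool([
  [0,0,0,0.12,-1],
  [0,0,0,0.24,-1],
  [0,0,0,0.365,-1],
  [0,0,-25,0.365,-1],
  [0,0,-50,0.365,-1],
  [0,0,-75,0.365,-1],
  [0,0,-75,0.365,-1],
  [0,0,-75,0.365,-1],
  [0,0,-75,0.365,-1],
  [0,0,-75,0.365,-1],
])

```text
clock: 22.53
position: [0.5498, -0.0853, 0.0333]
tool_rot: [3.14, 0.0, 1.502]
force: [-0.4, -0.0, 0.7]
grip_width: 0.0856
```

Run:
```python
from meas import *
s=bot.grab_frame('side');o=bot.observe();print(o['clock'],o['position'],o['tool_rot'],o['force'])
crop(s,215,110,130,120,5,'pics/s16.png')
```

```text
22.5833 [ 0.54979483 -0.08534401  0.03324426] [3.13951689e+00 1.87828213e-04 1.50155418e+00] [-0.07085917 -0.27810354  0.49432158]
```

View pics/s16.png

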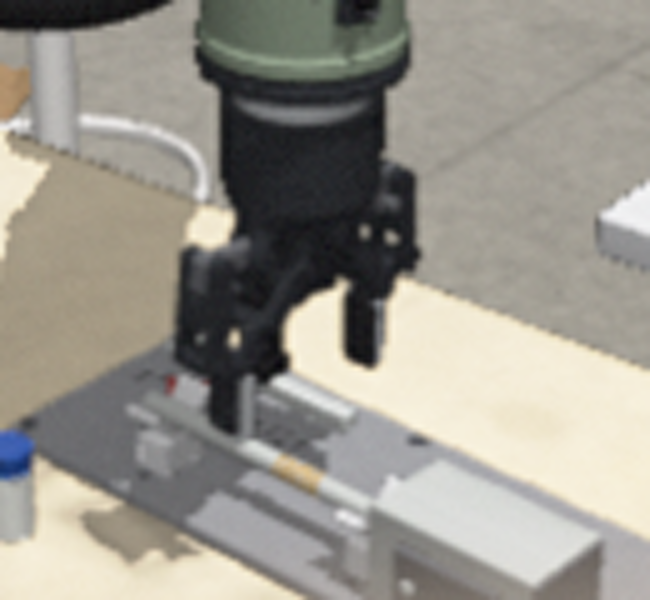

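Emit:
servo_tool([
  [-0.5,0,-15,0,-1],
  [-1,0,-30,0,-1],
  [-1,0,-42,0,-1],
  [-1,0,-48,0,-1],
  [-1,0,-48,0,1],
  [-1,0,-48,0,1],
  [-1,0,-48,0,1],
  [-1,0,-48,0,1],
  [-1,0,-48,0,1],
  [-1,0,-48,0,1],
], squeeze=40)

```text
clock: 23.42
position: [0.5481, -0.0853, -0.0158]
tool_rot: [3.141, 0.0, 1.502]
force: [2.5, 0.1, 0.5]
grip_width: 0.012
```

Run:
```python
from meas import *
o=bot.observe();print(o['clock'],o['position'],o['tool_rot'],o['force'],o['grip_width'])
```

```text
23.4167 [ 0.5481499  -0.08526755 -0.01581233] [3.14099523e+00 5.21684505e-05 1.50168069e+00] [2.49501248 0.1030832  0.49653381] 0.012004082219885985
```

Emit:
servo_tool([
  [0.3,1,0,0,1],
  [0.3,2,0,0,1],
  [0.4,3,0,0,1],
  [0.4,3,0,0,1],
  [0.4,3,0,0,1],
  [0.4,3,0,0,1],
  [0.4,3,0,0,1],
  [0.4,3,0,0,1],
  [0.4,3,0,0,1],
  [0.4,3,0,0,1],
])

```text
clock: 24.25
position: [0.5485, -0.0852, -0.0158]
tool_rot: [3.141, 0.003, 1.5]
force: [0.8, -15.7, 4.5]
grip_width: 0.0105
```

The re-push met 15.7 N with no movement, so the rod is confirmed home. Drawing it out now.

Emit:
servo_tool([
  [0,-3,0,0,1],
  [-0.3,-8,0,0,1],
  [-0.7,-14,0,0,1],
  [-1.1,-20,0,0,1],
  [-1.5,-26,0,0,1],
  [-1.9,-32,0,0,1],
  [-2.3,-38,0,0,1],
  [-2.7,-44,0,0,1],
  [-3.0,-50,0,0,1],
  [-3.0,-50,0,0,1],
])

```text
clock: 25.08
position: [0.5456, -0.1323, -0.0158]
tool_rot: [3.141, -0.0, 1.501]
force: [-1.1, -0.2, 6.4]
grip_width: 0.0106
```

Run:
```python
from meas import *
s=bot.grab_frame('side');t=bot.grab_frame('top');o=bot.observe();print(o['clock'],o['position'],o['tool_rot'],o['force'],o['grip_width'])
crop(s,215,130,130,110,6,'pics/s17.png');crop(t,220,180,120,80,6,'pics/t17.png')
```

```text
25.1833 [ 0.54555721 -0.13235289 -0.01579762] [3.14105605e+00 8.45326279e-05 1.50155273e+00] [-1.11921999 -0.74983344  7.15248544] 0.010652167852916745
```

View pics/s17.png

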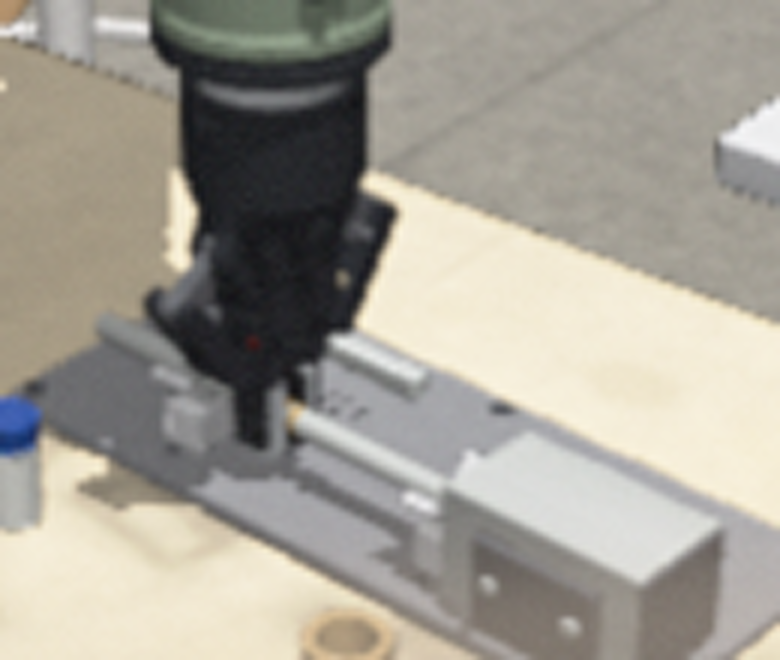

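View pics/t17.png

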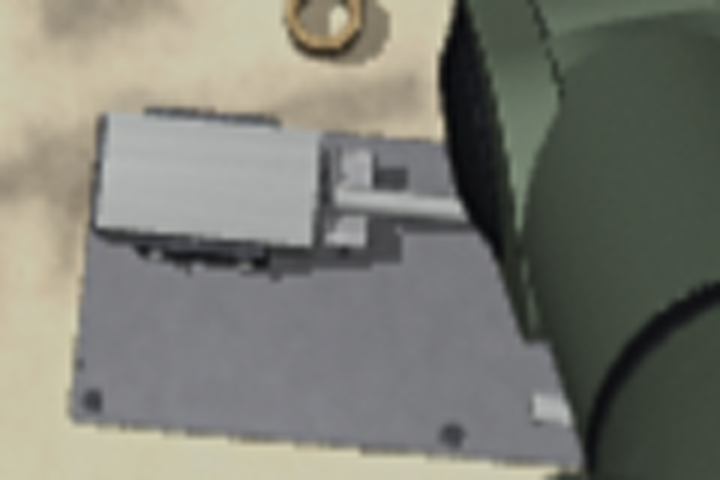

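Emit:
servo_tool([
  [0,0,20,0,1],
  [0,0,50,0,1],
  [0,0,85,0,1],
  [0,0,120,0,1],
  [0,0,145,0,1],
  [0,30,145,0.1,1],
  [0,68,145,0.2,1],
  [1,106,145,0.32,1],
  [1,144,145,0.44,1],
  [2,182,145,0.56,1],
], squeeze=60)

```text
clock: 26.02
position: [0.5468, 0.0514, 0.129]
tool_rot: [-3.141, 0.0, 2.067]
force: [1.0, 0.9, -2.6]
grip_width: 0.01
```

Emit:
servo_tool([
  [0,36,0,0.12,1],
  [0,72,0,0.24,1],
  [1,108,0,0.36,1],
  [1,144,0,0.48,1],
  [1,180,0,0.6,1],
  [2,212,0,0.72,1],
  [2,240,0,0.84,1],
  [3,262,0,0.96,1],
  [3,270,0,1.074,1],
  [3,270,0,1.074,1],
])

```text
clock: 26.85
position: [0.5493, 0.3223, 0.1284]
tool_rot: [3.14, -0.001, -3.138]
force: [0.7, 0.5, -1.0]
grip_width: 0.0099
```

Run:
```python
from meas import *
bot.grab_frame('side');bot.grab_frame('side')
s=bot.grab_frame('side');t=bot.grab_frame('top');o=bot.observe();print(o['clock'],o['position'],o['tool_rot'],o['force'],o['grip_width'])
crop(s,370,150,110,130,5,'pics/s18.png');crop(t,230,190,140,80,5.5,'pics/t18.png');crop(t,110,150,100,110,5,'pics/t18b.png')
```

```text
27.05 [0.55062796 0.31846127 0.12871332] [-3.14065433e+00  7.33714016e-05  3.13118390e+00] [ 0.38015566 -0.15725831 -2.68087479] 0.009949563895537205
```

View pics/s18.png

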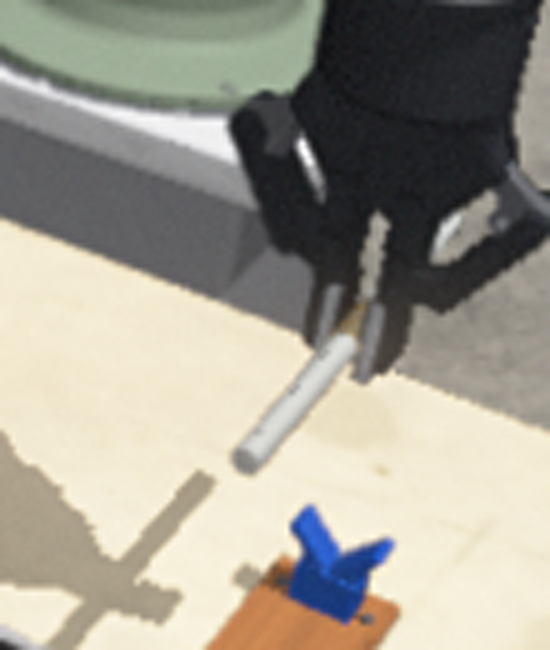

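View pics/t18b.png

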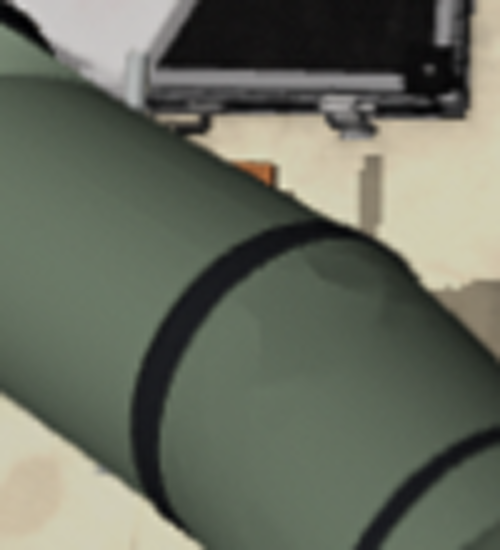

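View pics/t18.png

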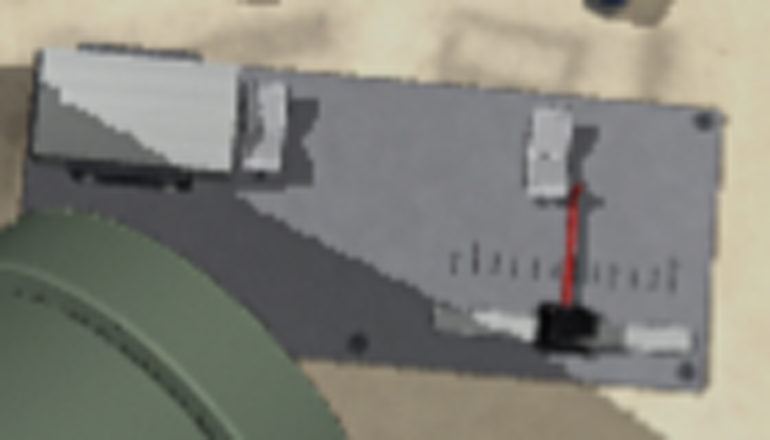

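Emit:
servo_tool([
  [0,0,-30,0,1],
  [0,0,-60,0,1],
  [0,0,-90,0,1],
  [0,0,-112,0,1],
  [0,0,-122,0,1],
  [0,0,-128,0,1],
  [0,0,-132,0,1],
  [0,0,-134,0,1],
  [0,0,-136,0,1],
  [0,0,-136,0,1],
])

```text
clock: 27.88
position: [0.5508, 0.3199, -0.0065]
tool_rot: [3.141, 0.001, 3.135]
force: [0.7, -0.3, -2.2]
grip_width: 0.0101
```

Run:
```python
from meas import *
s=bot.grab_frame('side');o=bot.observe();print(o['clock'],o['position'],o['tool_rot'],o['force'],o['grip_width'])
crop(s,380,200,100,100,6,'pics/s19.png')
```

```text
27.9333 [ 0.5507152   0.31995302 -0.00648643] [3.14122161e+00 8.98771712e-04 3.13545968e+00] [ 0.4154806   0.2818763  -1.41529018] 0.009557786388326136
```

View pics/s19.png

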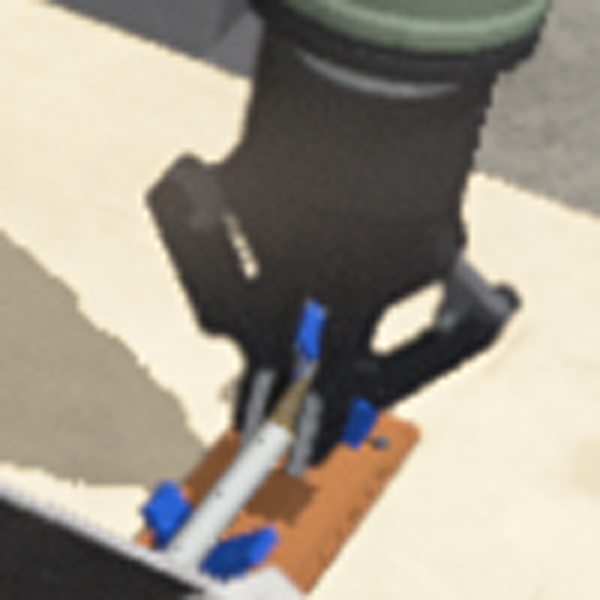

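Centred between the blue rests. I'll lower it to seat, then release.

Emit:
servo_tool([
  [0,0,-2,0,1],
  [0,0,-4,0,1],
  [0,0,-6,0,1],
  [0,0,-8,0,1],
  [0,0,-8.5,0,1],
  [0,0,-8.5,0,1],
  [0,0,-8.5,0,0.5],
  [0,0,-8.5,0,0],
  [0,0,-8.5,0,-1],
  [0,0,-8.5,0,-1],
])

```text
clock: 28.77
position: [0.5503, 0.3198, -0.0157]
tool_rot: [3.142, 0.0, 3.136]
force: [-0.3, 0.7, -0.0]
grip_width: 0.0569
```

Emit:
servo_tool([
  [0,0,0,0,-1],
  [0,0,0,0,-1],
  [0,0,0,0,-1],
  [0,0,15,0,-1],
  [0,0,40,0,-1],
  [0,0,75,0,-1],
  [0,0,110,0,-1],
  [0,0,145,0,-1],
  [-5,-35,150,0,-1],
  [-10,-70,150,0,-1],
])

```text
clock: 29.6
position: [0.5406, 0.2516, 0.1379]
tool_rot: [3.139, 0.004, 3.139]
force: [-0.1, -1.1, -0.4]
grip_width: 0.0852
```

Emit:
servo_tool([
  [-5,-38,0,0,-1],
  [-10,-76,0,0,-1],
  [-15,-114,0,0,-1],
  [-15,-152,0,0,-1],
  [-15,-152,0,0,-1],
  [-15,-152,0,0,-1],
  [-15,-152,0,0,-1],
  [-15,-152,0,0,-1],
  [-15,-152,0,0,-1],
  [-15,-152,0,0,-1],
])

```text
clock: 30.43
position: [0.5252, 0.0989, 0.1344]
tool_rot: [3.141, 0.0, 3.137]
force: [-0.6, -0.1, 0.2]
grip_width: 0.0857
```

Run:
```python
from meas import *
s=bot.grab_frame('side');t=bot.grab_frame('top');o=bot.observe();print(o['clock'],o['position'],o['force'],o['grip_width'])
cv2.imwrite('pics/s20.png',s);cv2.imwrite('pics/t20.png',t)
crop(t,120,160,70,95,6,'pics/t20z.png')
```

```text
30.5333 [0.52521037 0.09853683 0.13429344] [-0.22888771  0.4943499  -0.32865322] 0.08541394404875192
```

View pics/s20.png

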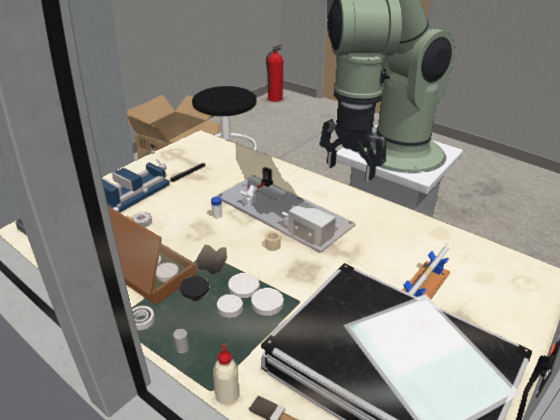

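View pics/t20z.png

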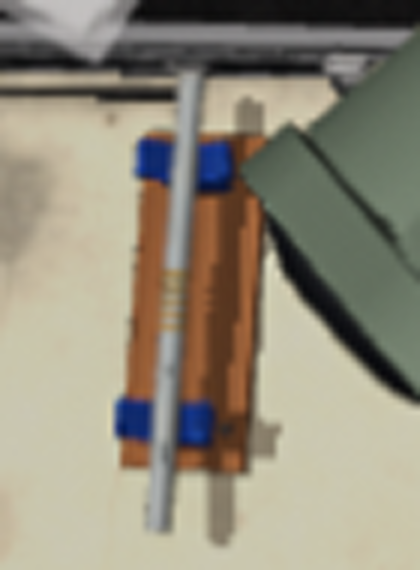

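View pics/t20.png

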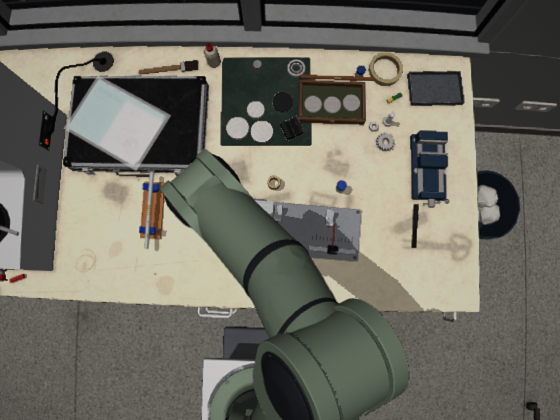

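The rod lies in both blue rests exactly where it started (ends at (188,71) and (158,530) in the crop). The bushing (275,183), vial (342,186) and marker (415,226) haven't moved, and the cursor is where I left it. I'll hand in.

```bash
python3 -c "
from workcell import bot
print(bot.job_done())"
```

```text
the job is handed in; nothing more can be done
None
```

The job is done and handed in at about 30.5 s on the robot clock, with the gripper open and touching nothing. No verdict was reported.

- **Gauging:** I laid the rod in both V rests and slid it in until it hit a firm stop at 23 N. The hole is about 39–40 mm deep. After setting the cursor I pushed the rod again: it met 16 N and did not move, so it was fully home.
- **Cursor:** I gripped the tab across its length and slid the cursor about 34 mm. In the top view and by the robot's own position, the red line and the rod's free end agree to about 0.3–0.5 mm. Raw point readings in the side view differed by about 2 mm. An overlay of the model on that picture reduced this to roughly 0.5 mm.
- **Return:** The rod lies in both rack rests, with its ends at the same pixels as at the start. That leaves its middle about 4 mm from the rack's centre, toward the robot. I did not correct this because the case stands close to the rod's other end.
- **Bystanders:** The bushing, vial and marker are at the same pixels as at the start.
- **Disagreement:** The fingertips appeared in the cameras about 40 mm higher than the reported tool height. I set heights from the pictures and from contact force, and every grasp worked.

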